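Set the lock-nut feeder's gate with a feeler and load its hopper

ROBOT

A 7-joint arm with a two-finger parallel gripper is mounted at the origin on the work surface. World frame = base frame: x ahead of the robot, y to its left, z up, the work surface at z = 0. Lengths are in m, angles in rad, forces in N, time in s.
With the tool pointing down it reaches from about 0.35 to 0.9 m from the base axis. Payload 8.1 kg.
Tool frame: the origin (TCP) lies at the very end of the fingers, on their centre line; the grasp point (between the pads) lies grip_point_offset behind it (grip_point_offset is the distance from the TCP to the grasp point, in m); z points along the fingers, y is the direction in which the jaws open and shut (so a half turn about z gives the same grasp; the last joint's range is limited). The gripper opens to 92 mm and grips with 3 to 60 N. Pads are 19 mm wide; open, the fingers measure 130 mm over their backs; the gripper's body (75 mm by 190 mm) begins 47 mm behind the grasp point.
Start: joints at [1.189, 0.434, 0.025, 1.573, -0.012, 1.134, -0.075], TCP at [0.172, -0.601, 0.227] pointing down, gripper open.
Joint ranges: [-2.62, 2.62], [-0.44, 2.09], [-1.27, 1.32], [0.08, 2.57], [-1.32, 4.46], [0.12, 2], [-2.74, 2.74]. Speed limits (rad/s): [2.22, 2.22, 3.01, 3.01, 3.14, 3.14, 3.14].

INTERFACE

Orientations are given as a rotation vector (axis times angle).
In Python, from cell import * gives the robot as it stands.
- The arm moves only by the tool drive_tool, never from a script. Its argument "increments" is a list of rows, each an object of numbers: "grip": the gripper's target within -1 to 1 (shut at 1, half-way at 0, fully open at -1); "tx", "ty", "tz": the shift along the world's x, y, z normalised to -1 to 1, where 1 is 400 mm; "turn": the turn about the world's z normalised to -1 to 1, where 1 is 60 degrees. In form: [{"grip": .., "tx": .., "ty": .., "tz": .., "turn": ..}, ...]. A call has 1 to 20 rows; each row is the pose to reach, as a shift and turn from the pose measured when the call began; what a row does not reach only later rows make up. A row lasts 1/10 s, in which the tool goes at most 50 mm and 8.59 degrees, less where a joint would pass 70% of its speed; a pose out of reach is approached as far as the arm can. A call with a number of a shift or a turn outside -1 to 1 is refused whole. A call with a gripper value outside its range is refused whole. The fingers move at their own pace and stop on an object; "newtons" is the grip in N (left out, the last holds). Time passes only in rows, so rows that repeat a pose let the fingers close. It gives the time, the measured TCP pose, the force and the opening at its end, in the units of the state.
- observe(): the state, without advancing time (a new reading comes with each control period).
- get_image(name): name is "scene" or "top" or "wrist"; returns the picture (400x640x3 uint8, red, green, blue); there is no depth.
- camera_info(name): a dict with "fx", "fy", "cx", "cy" (pixels), "eye" and "rotation" of the camera in the world; the wrist camera has in their place "hand_eye" (4x4, takes a point from camera to tool coordinates, whose origin is the TCP and whose axes are the flange's). Camera axes: x right, y down, z forward; pixel columns grow to the right and rows downward; lengths in m; the calibration is good to about 2 mm. A picture is of the moment at which its call begins: read the wrist's pose just before it. camera_info takes no time and is no camera call.
- sign_off(): hands the job in, once; it reports no verdict.
The state is a dict: "clock": time; "joints": joint angles; "dq": joint speeds; "joint_efforts": joint torques, N m; "position": TCP position; "ee_rot": TCP orientation; "force": force on the tool from outside, world axes, zero at the start; "ft_torque": the same for the moment, N m; "width": opening from 0.0 (shut) to 1.0 (fully open).
Only numpy, scipy, OpenCV 4.12 (cv2) and the standard library are available. Lean on these libraries where they do the work, as an engineer would, in place of code of your own. Each camera call takes 0.05 s, during which the arm holds its last target. There are 200 camera calls.

TASK

Set the nut feeder's gate: slide the feeler flat along the belt from the discharge end and try it under the gate; as it jams there, do not force it but open the dial by one click and try again, until you reach the first click at which the blade slides in under the gate by a good 30 mm. Leave the dial at that click, lay the feeler back flat on the middle of its cork pad, and only once the gate is set tip the lock nuts from the tray into the hopper and stand the tray flat on the bench again. Every nut must end up in the hopper; leave the other things on the bench alone.

Things in the scene. Friction and masses are not known exactly. Their poses are not given: they have to be found in the camera images.
- feeder: bench-top nut feeder, fixed: aluminium bed 110 mm wide with a level black belt, its top 50 mm above the bench. Origin on the bench below the belt's centre line, under the gate's back face. +y runs along the belt from the discharge end (y -170 mm) under the gate (y -6 to 0) into the hopper; +x across, +z up. Two guide rails (inner faces x = +-50 mm) stand 8 mm above the discharge belt
- bridge: grey gate bridge across the belt on two posts, carrying gate and dial: 140 mm wide, feeder y 2 to 42 mm; origin and axes as the feeder's but raised 0 to 3.4 mm; its top is 110 mm above its origin. Beside the discharge belt, at feeder x 60 to 115 and y -110 to -10 mm, stands a grey drive box 75 mm high
- hopper_in (a point): centre of the hopper's level floor, at belt height (50 mm above the bench). The hopper is an open white sheet-metal box, 160 x 160 mm inside (feeder x -80 to 80, y 45 to 205), its rim 110 mm above the bench; same axes as the feeder. In the wall towards the gate a low throat 108 mm wide and 28 mm high leads to the gate
- gate: steel gate plate 98 mm wide and 6 mm thick that hangs across the belt in front of the bridge; origin at the middle of its lower edge (back face); feeder axes. The dial lifts it; its lower edge starts 0.5 to 3.9 mm above the belt, the dial at its first click (0)
- gate_edge (a point): middle of the gate's lower front edge; its height above the belt is the gap. The gap is 2.5 mm larger with every click; the mounting height of the bridge varies by some mm from start to start, so that the dial marks alone do not tell the gap
- gate_knob (a joint): the gate dial's angle in rad, 0 to 3.49; six click positions 0.698 rad (40 degrees) apart (0, 0.698, 1.396, ...). It grows as the dial is turned clockwise seen from above, and opens the gate. A ball detent (about 0.1 N m to get past) pulls it into the nearest click when let go
- knob_grip (a point): grip point of the dial, on its upright axis, 33 mm above the bridge's top. The grip is a black bar 44 mm long (along this point's x), 14 mm wide (y) and 32 mm tall, its top 9 mm above this point, on a black disc of 24 mm radius
- feeler: feeler (setting gauge): a steel blade 150 x 36 mm, 7 mm thick, with an upright black grip on its rear part. Origin under the middle of the blade; the tip points along +x (x = 75 mm), z up. 0.18 kg
- feeler_tip (a point): middle of the blade's tip edge, half-way up its thickness (3.5 mm above the underside)
- feeler_grip (a point): point in the upright grip, 45 mm behind the blade's middle (120 mm behind the tip), 30 mm above the underside. The grip is 46 mm long (along the blade), 14 mm wide and rises from 7 to 47 mm above the underside: pinch it across its 14 mm width from above
- gauge_pad: cork pad 180 x 90 mm, 4 mm thick, fixed on the bench: the feeler's rest. Origin at its centre on the bench; x along its length
- tray: aluminium pouring tray, floor 130 x 100 mm (3 mm thick), side walls 25 mm and rear wall 34 mm high, open without a wall at its front lip. Origin under the middle of the floor; the lip is at x = +65 mm, the handle behind at -x; z up. 0.16 kg. The nuts begin to slide at about 20 degrees of tilt
- tray_grip (a point): point in the tray's handle, 115 mm behind the middle of the floor and 26 mm above its underside. The handle is a level black bar along the tray's x, 90 mm long (x -155 to -65 mm), 14 mm wide, 16 mm tall (18 to 34 mm above the underside): pinch it across its width from above, firmly
- nut1: grey polyamide cable-gland lock nut, a hexagonal ring about 32 mm across and 6 mm thick, 14 g; origin under its centre, z along its axis. Three to six of them lie on the tray at the start, the others are absent
- nut2: grey polyamide cable-gland lock nut, a hexagonal ring about 32 mm across and 6 mm thick, 14 g; origin under its centre, z along its axis. Three to six of them lie on the tray at the start, the others are absent
- nut3: grey polyamide cable-gland lock nut, a hexagonal ring about 32 mm across and 6 mm thick, 14 g; origin under its centre, z along its axis. Three to six of them lie on the tray at the start, the others are absent
- nut4: grey polyamide cable-gland lock nut, a hexagonal ring about 32 mm across and 6 mm thick, 14 g; origin under its centre, z along its axis. Three to six of them lie on the tray at the start, the others are absent
- nut5: grey polyamide cable-gland lock nut, a hexagonal ring about 32 mm across and 6 mm thick, 14 g; origin under its centre, z along its axis. Three to six of them lie on the tray at the start, the others are absent
- nut6: grey polyamide cable-gland lock nut, a hexagonal ring about 32 mm across and 6 mm thick, 14 g; origin under its centre, z along its axis. Three to six of them lie on the tray at the start, the others are absent
- gland_big: large grey cable gland standing on the bench, 61 mm across, 78 mm high; belongs to other work, to be left where it is
- gland_small: small grey cable gland standing on the bench, 35 mm across, 44 mm high; belongs to other work, to be left where it is
- plug: round grey blanking plug, 38 mm across, 15 mm high; belongs to other work, to be left where it is
- driver: black-handled screwdriver lying on the bench, 200 mm long; belongs to other work, to be left where it is
- spanner: steel spanner lying on the bench, 180 mm long; belongs to other work, to be left where it is
Mind the look-alikes: they are no part of the job. There is more than one size of the feeler; the one meant has the size given above.

How it is judged:
By the outcome, as a careful person would: the job done as asked, in the order asked, and still so for the second after the job is handed in, with the robot touching nothing.
Of nut1, nut2, nut3, nut4, nut5, nut6 only 3 to 6 are there at a start; the rules pass over those that are not, and their reading is None.
At some moment in a run one of tray, nut1, nut2, nut3, nut4, nut5, nut6 may be knocked a few centimetres aside while the robot is not near it.
It also fails if it takes over 210 s, if anything falls off the work surface, if the arm or the gripper's body presses on something with over 40 N, if the wrist force passes 120 N, or if a joint passes its speed limit or range.

## Working session

There is one attempt and no reset: what is moved stays moved. The work goes in short steps, Python scripts to look and compute and a tool call to move; the robot and the scene stay as the last step left them, time stands still between calls to the robot, and variables do not carry over. Pictures are saved under pics/ and viewed, about 12 in all and at most 16, crops included, and the job is handed in when it is done.

Besides the shell and the picture viewer there is one more tool, called after "Call:" as name(argument=value, ...), one argument or row to a line, values as JSON. drive_tool: Moves the arm, as the interface text tells. Its arguments: {"type":"object","properties":{"increments":{"type":"array","items":{"type":"object","properties":{"grip":{"type":"number"},"tx":{"type":"number"},"ty":{"type":"number"},"tz":{"type":"number"},"turn":{"type":"number"}}}},"newtons":{"type":"number"}},"required":["increments"]}

```bash
ls; mkdir -p pics; python3 - <<'E'
from cell import *
import cv2
s=observe();print(s)
for n in("scene","top","wrist"):
    print(n,camera_info(n)); cv2.imwrite(f"pics/{n}0.png",get_image(n)[:,:,::-1])
E
```

```text
pics
{'clock': 0.0, 'joints': array([ 1.18941981,  0.43517687,  0.02497976,  1.57410492, -0.0115789 ,
        1.13400283, -0.0751045 ]), 'dq': array([-0.00062567,  0.00074837,  0.00137502, -0.00109843, -0.00090055,
        0.00026879, -0.00136141]), 'joint_efforts': array([ 1.63683671e-04, -6.67864609e+01,  9.84797850e-01, -3.14467549e+01,
       -6.06996543e-02,  4.27393278e-02,  1.88702752e-04]), 'position': array([ 0.17177909, -0.60039333,  0.22597068]), 'ee_rot': array([-3.10965147e+00, -4.36164541e-01,  5.86875515e-04]), 'force': array([0.17573336, 0.17858794, 0.93801799]), 'ft_torque': array([ 0.00184602, -0.01957167,  0.02522455]), 'width': 0.9993095145019173}
scene {'fx': 391.75758920504137, 'fy': 391.75758920504137, 'cx': 323.68281695316597, 'cy': 201.988643204203, 'eye': array([1.36600361, 0.142753  , 0.83520572]), 'rotation': array([-1.57499691, -1.85766239,  0.85990055])}
top {'fx': 366.61309599116754, 'fy': 366.61309599116754, 'cx': 316.26837180151733, 'cy': 196.9754710469044, 'eye': array([0.30923913, 0.03011555, 1.04807826]), 'rotation': array([-2.113816  ,  2.14761633, -0.21473164])}
wrist {'fx': 350.73157915584665, 'fy': 350.73157915584665, 'cx': 322.5874031264413, 'cy': 200.68760479911788, 'hand_eye': array([[ 1.05761731e-04, -9.58533254e-01, -2.84980682e-01,
         7.65663617e-02],
       [ 9.99999937e-01,  4.51049539e-06,  3.55947864e-04,
         1.23303117e-03],
       [-3.39902460e-04, -2.84980701e-01,  9.58533194e-01,
        -1.58573450e-01],
       [ 0.00000000e+00,  0.00000000e+00,  0.00000000e+00,
         1.00000000e+00]])}
```

View pics/top0.png

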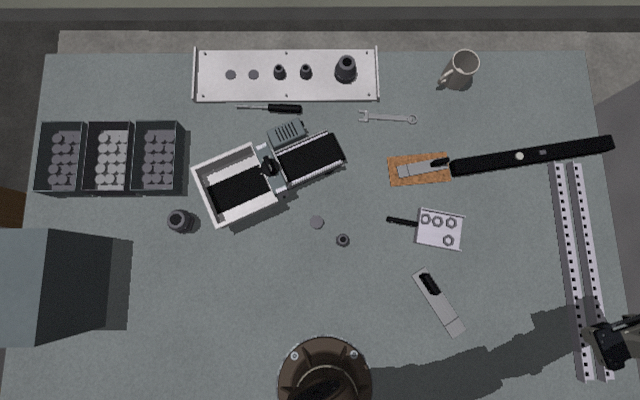

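View pics/scene0.png

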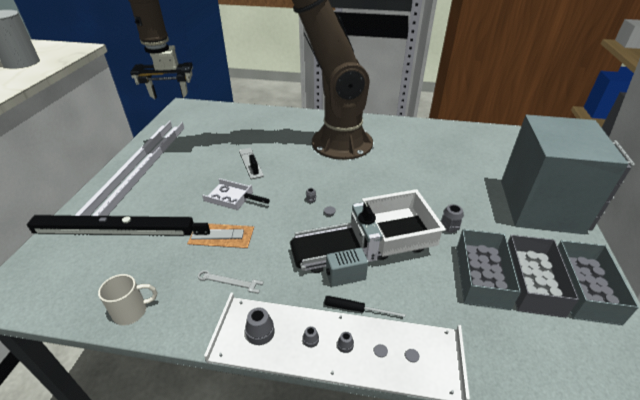

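```bash
python3 -c "
import cell;print([ (n,getattr(cell,n)) for n in dir(cell) if not n.startswith('__')])"
```

```text
[('PlanningError', <class 'cell.PlanningError'>), ('camera_info', <function make.<locals>.<lambda> at 0x7f95958b0720>), ('get_image', <function make.<locals>.drawn_camera at 0x7f95958b0180>), ('grip_point_offset', 0.0188), ('observe', <function make.<locals>.<lambda> at 0x7f95958b0680>), ('sign_off', <function connect.<locals>.done at 0x7f95958237e0>)]
```

```bash
cat > h.py <<'E'
import numpy as np, cv2
from scipy.spatial.transform import Rotation as R
from cell import *
def cam(name,s=None):
    c=camera_info(name)
    if name!="wrist": return c,np.array(c["eye"]),R.from_rotvec(c["rotation"]).as_matrix()
    s=s or observe(); H=c["hand_eye"]; T=R.from_rotvec(s["ee_rot"]).as_matrix()
    return c,np.array(s["position"])+T@H[:3,3],T@H[:3,:3]
def px2w(name,uv,z,s=None):
    c,e,M=cam(name,s); d=M@np.array([(uv[0]-c["cx"])/c["fx"],(uv[1]-c["cy"])/c["fy"],1]); return e+d*(z-e[2])/d[2]
def w2px(name,p,s=None):
    c,e,M=cam(name,s); q=M.T@(np.array(p)-e); return np.array([c["fx"]*q[0]/q[2]+c["cx"],c["fy"]*q[1]/q[2]+c["cy"]])
def crop(img,x0,y0,x1,y1,k,fn):
    cv2.imwrite(fn,cv2.resize(img[y0:y1,x0:x1,::-1],None,fx=k,fy=k,interpolation=cv2.INTER_CUBIC))
def show(a): print(np.round(a,4))
E
python3 - <<'E'
from h import *
im=get_image("top"); 
a=cv2.resize(im[140:345,375:475],None,fx=4,fy=4,interpolation=cv2.INTER_CUBIC)
b=cv2.resize(im[110:235,185:285+75],None,fx=2.3,fy=2.3,interpolation=cv2.INTER_CUBIC)
o=np.zeros((max(a.shape[0],b.shape[0]),a.shape[1],3),np.uint8)
cv2.imwrite("pics/c1.png",cv2.resize(a,(400*600//820*1,600))[:,:,::-1])
for n,uv in dict(padfeel_tipL=(398,171),f2a=(413,272),f2b=(465,330)).items(): show(px2w("top",uv,.005))
crop(im,180,110,360,235,4.4,"pics/c2.png")
crop(im,380,140,480,265,4.6,"pics/c1.png")
E
```

```text
[ 0.5795 -0.2294  0.005 ]
[ 0.2877 -0.2544  0.005 ]
[ 0.1305 -0.3864  0.005 ]
```

View pics/c1.png

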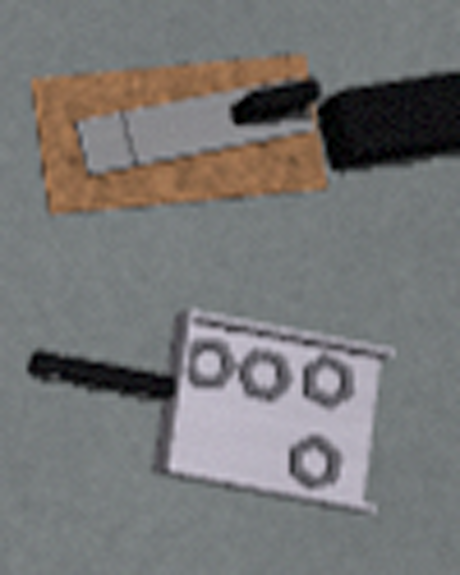

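View pics/c2.png

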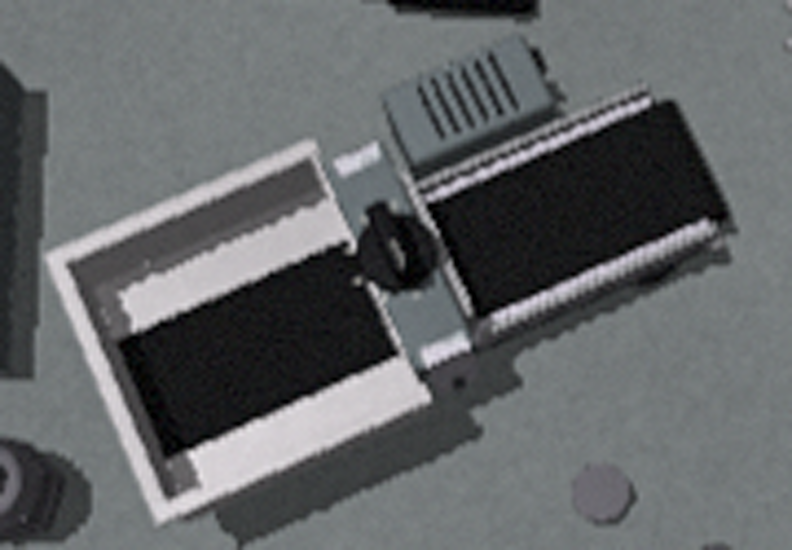

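```bash
python3 - <<'E'
from h import *
from scipy.optimize import least_squares
# feeder fit
P=[];U=[]
def add(k,o,pts):
    for (c,p) in pts: U.append([c[0]/k+o[0],c[1]/k+o[1]]);P.append(p)
o=(180,110);t=82
add(4.4,o,[((48,258),(t,205+2,.11)),((318,140),(t,43,.11)),((430,400),(-t,43,.11)),((160,522),(-t,207,.11)),])
add(4.4,o,[((667,97),(50,-170,.05)),((730,225),(-50,-170,.05))])
P=[np.array(p)/np.array([1000,1000,1]) for p in P]
def f(q): 
    r=R.from_euler('z',q[2]).as_matrix()
    return np.concatenate([w2px("top",r@p+[q[0],q[1],0])-u for p,u in zip(P,U)])
s=least_squares(f,[.55,.1,.4]);print("feeder",s.x,np.degrees(s.x[2]));print(np.round(s.fun.reshape(-1,2),1))
x,y,a=s.x;r=R.from_euler('z',a).as_matrix()
print("knob",r@[0,.022,.145]+[x,y,0],"hopper",r@[0,.125,.05]+[x,y,0])
o=(380,140)
w=lambda c,z:px2w("top",(c[0]/4.6+o[0],c[1]/4.6+o[1]),z)
print("pad",[w(c,.004)[:2].round(4) for c in((33,80),(305,55),(328,187),(50,212))])
print("feeler tip corners",[w(c,.011)[:2].round(4) for c in((78,121),(88,172))],"rear",w((314,128),.011).round(4))
print("grip bar top ends",[w(c,.051)[:2].round(4) for c in((236,110),(316,88))])
print("tray bar",[w(c,.034)[:2].round(4) for c in((32,360),(172,386))],"lip",[w(c,.003)[:2].round(4) for c in((392,352),(372,508))])
E
```

```text
feeder [0.57202274 0.11009682 0.40912188] 23.440957306328134
[[ 3.8  0.4]
 [ 0.2  2.8]
 [-0.9 -1.2]
 [ 1.4 -2.9]
 [-2.7  0. ]
 [-2.2  1.7]]
knob [0.56327106 0.13028117 0.145     ] hopper [0.52229726 0.22478063 0.05      ]
pad [array([ 0.6218, -0.1998]), array([ 0.6363, -0.3775]), array([ 0.5484, -0.385 ]), array([ 0.5346, -0.206 ])]
feeler tip corners [array([ 0.5922, -0.2256]), array([ 0.5587, -0.23  ])] rear [ 0.5855 -0.3765  0.011 ]
grip bar top ends [array([ 0.5869, -0.3136]), array([ 0.6003, -0.3642])]
tray bar [array([ 0.4364, -0.1833]), array([ 0.4193, -0.2675])] lip [array([ 0.4419, -0.4167]), array([ 0.3452, -0.3953])]
```

Call:
drive_tool(
  increments=[
    {"tx":1,"ty":0.72,"tz":0,"turn":1},
    {"tx":1,"ty":0.72,"tz":0,"turn":1},
    {"tx":1,"ty":0.72,"tz":0,"turn":1},
    {"tx":1,"ty":0.72,"tz":0,"turn":1},
    {"tx":1,"ty":0.72,"tz":0,"turn":1},
    {"tx":1,"ty":0.72,"tz":0,"turn":1},
    {"tx":1,"ty":0.72,"tz":0,"turn":1},
    {"tx":1,"ty":0.72,"tz":0,"turn":1},
    {"tx":1,"ty":0.72,"tz":0,"turn":1},
    {"tx":1,"ty":0.72,"tz":0,"turn":1},
    {"tx":1,"ty":0.72,"tz":0,"turn":1},
    {"tx":1,"ty":0.72,"tz":0,"turn":1},
    {"tx":1,"ty":0.72,"tz":0,"turn":1},
    {"tx":1,"ty":0.72,"tz":0,"turn":1},
    {"tx":1,"ty":0.72,"tz":0,"turn":1},
    {"tx":1,"ty":0.72,"tz":0,"turn":1},
  ],
)

```text
invalid input
```

Call:
drive_tool(
  increments=[
    {"turn":0.3},
    {"turn":0.3},
    {"turn":0.3},
    {"turn":0.3},
    {"turn":0.3},
  ],
)

```text
invalid input
```

```bash
python3 - <<'E'
from h import *
s=observe(); im=get_image("wrist"); np.save("w1.npy",im)
print(s["position"],s["ee_rot"],s["force"],s["clock"])
cv2.imwrite("pics/w1.png",im[:,:,::-1])
E
```

```text
[ 0.17189933 -0.60057417  0.22626079] [-3.11020676e+00 -4.36307495e-01  2.95944880e-04] [ 0.37451027  0.12977007 -0.83627173] 0.2
```

View pics/w1.png

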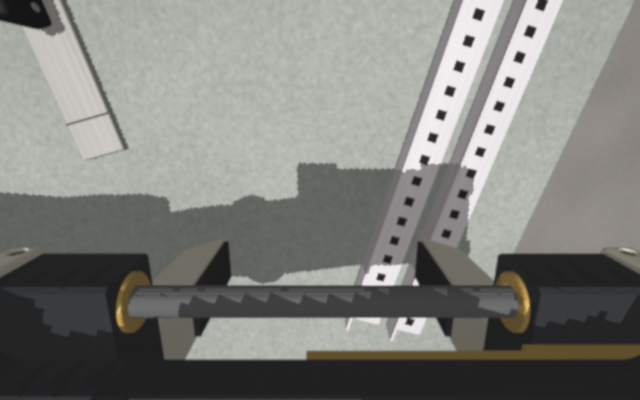

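Call:
drive_tool(
  increments=[
    {"grip":-1,"tx":1,"ty":0.6,"tz":0,"turn":1},
    {"grip":-1,"tx":1,"ty":0.6,"tz":0,"turn":1},
    {"grip":-1,"tx":1,"ty":0.6,"tz":0,"turn":1},
    {"grip":-1,"tx":1,"ty":0.6,"tz":0,"turn":1},
    {"grip":-1,"tx":1,"ty":0.6,"tz":0,"turn":1},
    {"grip":-1,"tx":1,"ty":0.6,"tz":0,"turn":1},
    {"grip":-1,"tx":1,"ty":0.6,"tz":0,"turn":1},
    {"grip":-1,"tx":1,"ty":0.6,"tz":0,"turn":1},
    {"grip":-1,"tx":1,"ty":0.6,"tz":0,"turn":1},
    {"grip":-1,"tx":1,"ty":0.6,"tz":0,"turn":1},
    {"grip":-1,"tx":1,"ty":0.6,"tz":0,"turn":1},
    {"grip":-1,"tx":1,"ty":0.6,"tz":0,"turn":1},
    {"grip":-1,"tx":1,"ty":0.6,"tz":0,"turn":1},
    {"grip":-1,"tx":1,"ty":0.6,"tz":0,"turn":1},
  ],
)

```text
clock: 1.65
position: [0.5705, -0.3623, 0.2265]
ee_rot: [-2.478, -1.93, 0.002]
force: [-0.3, 0.3, 1.3]
width: 0.999
```

Call:
drive_tool(
  increments=[
    {"grip":-1,"tx":0,"ty":0,"tz":0,"turn":0.3},
    {"grip":-1,"tx":0,"ty":0,"tz":0,"turn":0.3},
    {"grip":-1,"tx":0,"ty":0,"tz":0,"turn":0.3},
    {"grip":-1,"tx":0,"ty":0,"tz":0,"turn":0.3},
    {"grip":-1,"tx":0,"ty":0,"tz":0,"turn":0.3},
  ],
)

```text
clock: 2.15
position: [0.5702, -0.3627, 0.2266]
ee_rot: [2.151, 2.29, -0.002]
force: [0.1, -0.9, 0.8]
width: 0.998
```

```bash
python3 - <<'E'
from h import *
s=observe(); im=get_image("wrist"); np.save("w1.npy",im)
print(s["position"],s["ee_rot"],s["force"],s["clock"])
print(w2px("wrist",s["position"],s))
cv2.imwrite("pics/w2.png",im[:,:,::-1])
E
```

```text
[ 0.57017623 -0.36269823  0.22660607] [ 2.15068427e+00  2.28983454e+00 -2.26782366e-03] [ 0.14675898 -0.86822812  0.80064396] 2.15
[322.89710268 255.91625674]
```

View pics/w2.png

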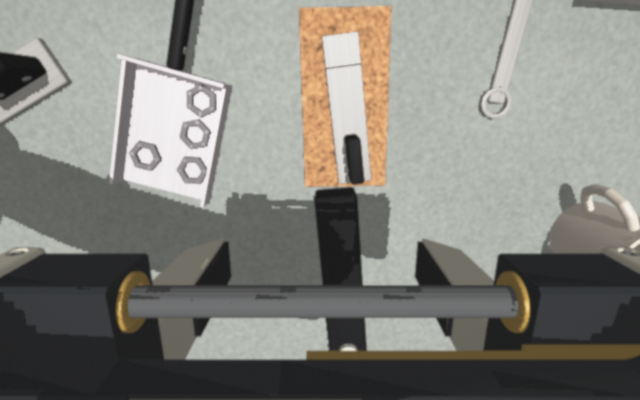

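```bash
cat >> h.py <<'E'
def yaw(s=None):
    s=s or observe(); T=R.from_rotvec(s["ee_rot"]).as_matrix(); return np.degrees(np.arctan2(T[1,0],T[0,0]))
E
python3 - <<'E'
from h import *
s=observe(); w=lambda u,z:px2w("wrist",u,z,s)[:2].round(4)
print("yaw",yaw(s))
print("tip",w((322,37),.011),w((359,33),.011),"rear",w((340,184),.011),w((371,181),.011))
print("griptop",w((351,134),.051),w((356,184),.051), "front w",w((344,137),.051),w((359,136),.051))
print("beam end",[ (z,w((335,189),z)) for z in(.0,.03,.06)], "in top:",px2w("top",(453,168),.04))
for z in (0,.03,.05,.08):print(z,px2w("top",(451,167),z)[:2],w((335,190),z))
print("pad",[w(c,.004) for c in((300,9),(391,6),(386,185),(305,186))])
E
```

```text
yaw 93.63712689539861
tip [ 0.561  -0.2318] [ 0.5967 -0.226 ] rear [ 0.59  -0.378] [ 0.6236 -0.3725]
griptop [ 0.5939 -0.3194] [ 0.603  -0.3673] front w [ 0.5876 -0.3226] [ 0.6016 -0.3208]
beam end [(0.0, array([ 0.5855, -0.3869])), (0.03, array([ 0.5839, -0.3791])), (0.06, array([ 0.5824, -0.3713]))] in top: [ 0.5771083  -0.37870552  0.04      ]
0 [ 0.59088188 -0.38922113] [ 0.5856 -0.3881]
0.03 [ 0.58282019 -0.37721811] [ 0.584  -0.3802]
0.05 [ 0.57744573 -0.3692161 ] [ 0.583  -0.3749]
0.08 [ 0.56938404 -0.35721309] [ 0.5814 -0.367 ]
pad [array([ 0.5379, -0.2072]), array([ 0.6261, -0.199 ]), array([ 0.6419, -0.3776]), array([ 0.5515, -0.3845])]
```

Call:
drive_tool(
  increments=[
    {"grip":-0.3,"tx":0.075,"ty":0.044,"tz":0,"turn":0.12},
    {"grip":-0.3,"tx":0.075,"ty":0.044,"tz":0,"turn":0.12},
    {"grip":-0.3,"tx":0.075,"ty":0.044,"tz":0,"turn":0.12},
    {"grip":-0.3,"tx":0.075,"ty":0.044,"tz":-0.12,"turn":0.12},
    {"grip":-0.3,"tx":0.075,"ty":0.044,"tz":-0.24,"turn":0.12},
    {"grip":-0.3,"tx":0.075,"ty":0.044,"tz":-0.36,"turn":0.12},
    {"grip":-0.3,"tx":0.075,"ty":0.044,"tz":-0.42,"turn":0.12},
    {"grip":-0.3,"tx":0.075,"ty":0.044,"tz":-0.48,"turn":0.12},
    {"grip":-0.3,"tx":0.075,"ty":0.044,"tz":-0.5,"turn":0.12},
    {"grip":-0.3,"tx":0.075,"ty":0.044,"tz":-0.52,"turn":0.12},
    {"grip":-0.3,"tx":0.075,"ty":0.044,"tz":-0.524,"turn":0.12},
    {"grip":-0.3,"tx":0.075,"ty":0.044,"tz":-0.524,"turn":0.12},
  ],
)

```text
clock: 3.4
position: [0.6008, -0.3453, 0.0179]
ee_rot: [2.001, 2.42, -0.002]
force: [0.4, 1.0, 0.2]
width: 0.65
```

Call:
drive_tool(
  increments=[
    {"grip":1,"tx":0,"ty":0,"tz":0,"turn":0},
    {"grip":1,"tx":0,"ty":0,"tz":0,"turn":0},
    {"grip":1,"tx":0,"ty":0,"tz":0,"turn":0},
    {"grip":1,"tx":0,"ty":0,"tz":0,"turn":0},
    {"grip":1,"tx":0,"ty":0,"tz":0,"turn":0},
    {"grip":1,"tx":0,"ty":0,"tz":0,"turn":0},
    {"grip":1,"tx":0,"ty":0,"tz":0,"turn":0},
    {"grip":1,"tx":0,"ty":0,"tz":0,"turn":0},
  ],
  newtons=30,
)

```text
clock: 4.2
position: [0.6007, -0.3453, 0.0179]
ee_rot: [2.001, 2.42, -0.002]
force: [0.4, -0.1, 0.2]
width: 0.15
```

Call:
drive_tool(
  increments=[
    {"grip":1,"tx":0,"ty":0,"tz":0.05,"turn":0},
    {"grip":1,"tx":0,"ty":0,"tz":0.15,"turn":0},
    {"grip":1,"tx":0,"ty":0,"tz":0.25,"turn":0},
    {"grip":1,"tx":0,"ty":0,"tz":0.35,"turn":0},
    {"grip":1,"tx":0.03,"ty":0.1,"tz":0.42,"turn":0.1},
    {"grip":1,"tx":0.06,"ty":0.2,"tz":0.42,"turn":0.21},
    {"grip":1,"tx":0.09,"ty":0.3,"tz":0.42,"turn":0.21},
    {"grip":1,"tx":0.112,"ty":0.4,"tz":0.42,"turn":0.21},
    {"grip":1,"tx":0.112,"ty":0.5,"tz":0.42,"turn":0.21},
    {"grip":1,"tx":0.112,"ty":0.6,"tz":0.42,"turn":0.21},
    {"grip":1,"tx":0.112,"ty":0.68,"tz":0.42,"turn":0.21},
    {"grip":1,"tx":0.112,"ty":0.71,"tz":0.42,"turn":0.21},
    {"grip":1,"tx":0.112,"ty":0.71,"tz":0.42,"turn":0.21},
    {"grip":1,"tx":0.112,"ty":0.71,"tz":0.42,"turn":0.21},
  ],
)

```text
clock: 5.6
position: [0.6455, -0.0631, 0.1857]
ee_rot: [1.725, 2.623, -0.004]
force: [0.6, -0.4, -1.9]
width: 0.152
```

```bash
python3 - <<'E'
from h import *
s=observe(); im=get_image("wrist"); np.save("w3.npy",im)
print(s["position"],yaw(s),s["clock"])
cv2.imwrite("pics/w3.png",im[:,:,::-1])
E
```

```text
[ 0.64547579 -0.06314674  0.18566772] 113.34265944918772 5.6
```

View pics/w3.png

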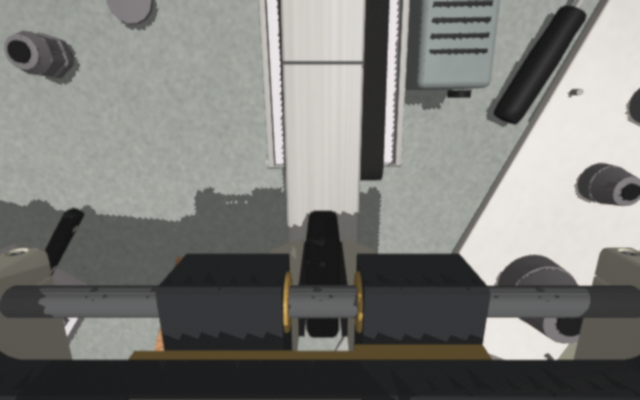

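```bash
python3 - <<'E'
from h import *
s=observe(); w=lambda u,z:px2w("wrist",u,z,s)[:2]
a,b=w((269,167),.058),w((401,165),.058); a2,b2=w((265,5),.058),w((405,5),.058)
c=w((383,180),.05)
m=(a+b)/2;m2=(a2+b2)/2
print(a,b,np.hypot(*(a-b)),m,m2,np.degrees(np.arctan2(*(m2-m)[::-1])),c)
for v in((a-a2),(b-b2)): print(np.degrees(np.arctan2(-v[1],-v[0])))
r=R.from_euler('z',.40912).as_matrix()[:2,:2]
for p in (m,m2,c,w((323,62),s["position"][2]-.007)):print("feeder coords",r.T@(p-[.57202,.1101]))
E
```

```text
[ 0.5963118  -0.06393084] [ 0.6958536  -0.01925789] 0.10910656621700195 [ 0.6460827  -0.04159436] [0.59799137 0.06727474] 113.83273784534792 [ 0.68984269 -0.03774915]
112.14543026001363
115.54396242899983
feeder coords [ 0.00760606 -0.16863751]
feeder coords [ 0.00679201 -0.04962241]
feeder coords [ 0.04928422 -0.18251746]
feeder coords [-0.00201609 -0.09859104]
```

Call:
drive_tool(
  increments=[
    {"grip":1,"tx":0.003,"ty":0.05,"tz":0,"turn":0.005},
    {"grip":1,"tx":0.003,"ty":0.05,"tz":-0.08,"turn":0.005},
    {"grip":1,"tx":0.003,"ty":0.05,"tz":-0.16,"turn":0.005},
    {"grip":1,"tx":0.003,"ty":0.05,"tz":-0.24,"turn":0.005},
    {"grip":1,"tx":0.003,"ty":0.05,"tz":-0.28,"turn":0.005},
    {"grip":1,"tx":0.003,"ty":0.05,"tz":-0.294,"turn":0.005},
    {"grip":1,"tx":0.003,"ty":0.05,"tz":-0.294,"turn":0.005},
    {"grip":1,"tx":0.003,"ty":0.05,"tz":-0.294,"turn":0.005},
  ],
)

```text
clock: 6.45
position: [0.6478, -0.0439, 0.0695]
ee_rot: [1.719, 2.625, -0.002]
force: [-1.6, 0.3, -1.7]
width: 0.148
```

Call:
drive_tool(
  increments=[
    {"grip":1,"tx":0,"ty":0,"tz":-0.003,"turn":0},
    {"grip":1,"tx":0,"ty":0,"tz":-0.006,"turn":0},
    {"grip":1,"tx":0,"ty":0,"tz":-0.009,"turn":0},
    {"grip":1,"tx":0,"ty":0,"tz":-0.009,"turn":0},
  ],
)

```text
clock: 6.85
position: [0.6478, -0.0439, 0.066]
ee_rot: [1.719, 2.625, -0.002]
force: [-0.4, -0.1, -2.8]
width: 0.151
```

```bash
python3 - <<'E'
from h import *
s=observe(); im=get_image("wrist"); im2=get_image("top"); 
print(s["position"],yaw(s),s["force"])
o=np.zeros((560,790,3),np.uint8)
o[:400,:]=cv2.resize(im[:],(790,400),interpolation=cv2.INTER_AREA) if 0 else 0
a=cv2.resize(im[:260,160:560],None,fx=1.4,fy=1.4); b=cv2.resize(im2[100:240,180:370],None,fx=3,fy=3,interpolation=cv2.INTER_CUBIC)
cv2.imwrite("pics/w4.png",im[:,:,::-1]); cv2.imwrite("pics/t4.png",b[:,:,::-1])
E
```

```text
[ 0.64777659 -0.04387108  0.06602493] 113.54947974640189 [-0.41896106 -0.10438971 -2.8146714 ]
```

View pics/w4.png

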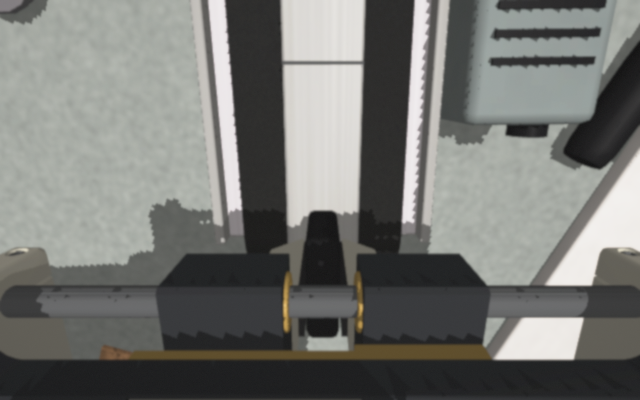

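Call:
drive_tool(
  increments=[
    {"grip":1,"tx":0,"ty":0,"tz":-0.0025,"turn":0},
    {"grip":1,"tx":0,"ty":0,"tz":-0.0025,"turn":0},
  ],
)

```text
clock: 7.15
position: [0.6477, -0.0439, 0.0648]
ee_rot: [1.719, 2.625, -0.002]
force: [0.2, -0.4, -3.1]
width: 0.151
```

Call:
drive_tool(
  increments=[
    {"grip":1,"tx":0,"ty":0,"tz":-0.0025,"turn":0},
    {"grip":1,"tx":0,"ty":0,"tz":-0.0025,"turn":0},
  ],
)

```text
clock: 7.35
position: [0.6478, -0.0438, 0.064]
ee_rot: [1.719, 2.625, -0.002]
force: [0.0, -0.2, -0.1]
width: 0.152
```

Call:
drive_tool(
  increments=[
    {"grip":1,"tx":-0.01,"ty":0.0229,"tz":0,"turn":0},
    {"grip":1,"tx":-0.02,"ty":0.0458,"tz":0,"turn":0},
    {"grip":1,"tx":-0.03,"ty":0.0688,"tz":0,"turn":0},
    {"grip":1,"tx":-0.03,"ty":0.0688,"tz":0,"turn":0},
  ],
)

```text
clock: 7.75
position: [0.6348, -0.0132, 0.064]
ee_rot: [1.716, 2.629, -0.001]
force: [-0.4, 0.5, -1.4]
width: 0.155
```

```bash
python3 - <<'E'
from h import *
s=observe(); im2=get_image("top"); im=get_image("scene")
print(s["position"],yaw(s),s["force"])
tip=s["position"]+np.array([-.3995*.12,.9167*.12,-.0139+.0035-0*1]);print("tip",tip,w2px("top",tip),w2px("scene",tip))
a=cv2.resize(im2[105:235,180:355],None,fx=4.4,fy=4.4,interpolation=cv2.INTER_CUBIC)
cv2.imwrite("pics/t5.png",a[:,:,::-1])
E
```

```text
[ 0.63475032 -0.01317379  0.06395373] 113.74410123853588 [-0.41635561  0.48826876 -1.42605677]
tip [0.58681032 0.09683021 0.05355373] [285.94461651 165.58727291] [350.50157001 237.54759626]
```

View pics/t5.png

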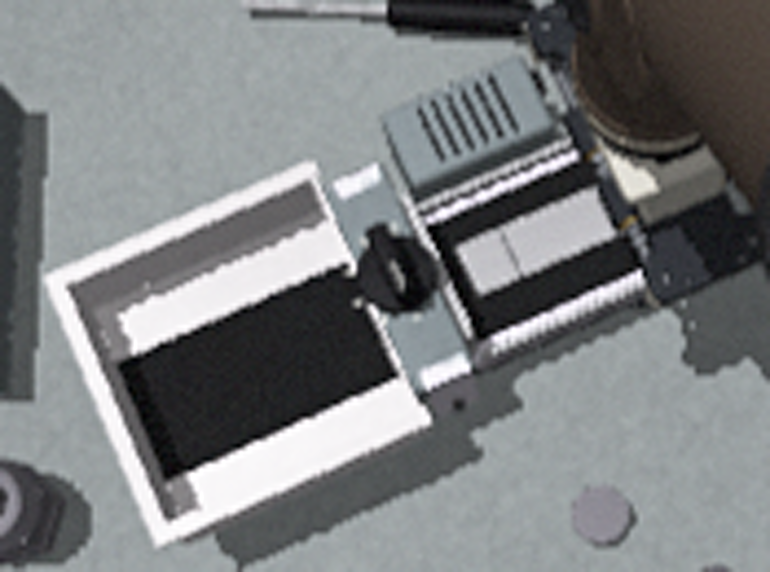

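Call:
drive_tool(
  increments=[
    {"grip":1,"tx":-0.002,"ty":0.0046,"tz":0,"turn":0},
    {"grip":1,"tx":-0.004,"ty":0.0092,"tz":0,"turn":0},
    {"grip":1,"tx":-0.006,"ty":0.0138,"tz":0,"turn":0},
    {"grip":1,"tx":-0.008,"ty":0.0184,"tz":0,"turn":0},
  ],
)

```text
clock: 8.25
position: [0.6323, -0.0082, 0.0639]
ee_rot: [1.718, 2.626, -0.002]
force: [0.8, -1.2, 1.2]
width: 0.153
```

Call:
drive_tool(
  increments=[
    {"grip":1,"tx":-0.002,"ty":0.0046,"tz":0,"turn":0},
    {"grip":1,"tx":-0.004,"ty":0.0092,"tz":0,"turn":0},
  ],
)

```text
clock: 8.45
position: [0.6306, -0.0045, 0.0639]
ee_rot: [1.718, 2.626, -0.002]
force: [0.9, -2.5, -0.3]
width: 0.153
```

Call:
drive_tool(
  increments=[
    {"grip":1,"tx":-0.002,"ty":0.0046,"tz":0,"turn":0},
    {"grip":1,"tx":-0.004,"ty":0.0092,"tz":0,"turn":0},
  ],
)

```text
clock: 8.65
position: [0.629, -0.0006, 0.0639]
ee_rot: [1.718, 2.626, -0.002]
force: [0.9, -2.1, 0.7]
width: 0.153
```

Call:
drive_tool(
  increments=[
    {"grip":1,"tx":-0.002,"ty":0.0046,"tz":0,"turn":0},
    {"grip":1,"tx":-0.003,"ty":0.0069,"tz":0,"turn":0},
  ],
)

```text
clock: 8.85
position: [0.629, -0.0004, 0.0644]
ee_rot: [1.718, 2.622, -0.004]
force: [4.9, -9.3, 2.2]
width: 0.152
```

Call:
drive_tool(
  increments=[
    {"grip":1,"tx":-0.002,"ty":0.0046,"tz":0,"turn":0},
    {"grip":1,"tx":-0.003,"ty":0.0069,"tz":0,"turn":0},
  ],
)

```text
clock: 9.05
position: [0.6288, -0.0003, 0.0648]
ee_rot: [1.719, 2.617, -0.007]
force: [4.1, -10.4, 2.2]
width: 0.154
```

Call:
drive_tool(
  increments=[
    {"grip":1,"tx":-0.002,"ty":0.0046,"tz":0,"turn":0},
    {"grip":1,"tx":-0.003,"ty":0.0069,"tz":0,"turn":0},
  ],
)

```text
clock: 9.25
position: [0.6287, -0.0004, 0.0653]
ee_rot: [1.72, 2.613, -0.009]
force: [4.6, -9.7, 3.1]
width: 0.156
```

Call:
drive_tool(
  increments=[
    {"grip":1,"tx":0.008,"ty":-0.018,"tz":-0.001,"turn":0},
    {"grip":1,"tx":0.015,"ty":-0.0345,"tz":-0.003,"turn":0},
    {"grip":1,"tx":0.015,"ty":-0.0345,"tz":-0.003,"turn":0},
    {"grip":1,"tx":0.015,"ty":-0.0345,"tz":-0.003,"turn":0},
  ],
)

```text
clock: 9.65
position: [0.635, -0.0148, 0.0641]
ee_rot: [1.72, 2.612, -0.009]
force: [0.8, -1.8, 2.4]
width: 0.147
```

Call:
drive_tool(
  increments=[
    {"grip":0,"tx":0,"ty":0,"tz":0,"turn":0},
    {"grip":0,"tx":0,"ty":0,"tz":0,"turn":0},
    {"grip":0,"tx":0,"ty":0,"tz":0,"turn":0},
    {"grip":0,"tx":0,"ty":0,"tz":0,"turn":0},
    {"grip":0,"tx":0,"ty":0,"tz":0,"turn":0},
    {"grip":0,"tx":0,"ty":0,"tz":0.1,"turn":0},
    {"grip":0,"tx":0,"ty":0,"tz":0.2,"turn":0},
    {"grip":0,"tx":0,"ty":0,"tz":0.32,"turn":0},
    {"grip":0,"tx":0,"ty":0,"tz":0.42,"turn":0},
    {"grip":0,"tx":-0.04,"ty":0.1,"tz":0.46,"turn":0},
    {"grip":0,"tx":-0.083,"ty":0.19,"tz":0.46,"turn":0},
    {"grip":0,"tx":-0.083,"ty":0.19,"tz":0.46,"turn":0},
    {"grip":0,"tx":-0.083,"ty":0.19,"tz":0.46,"turn":0},
  ],
)

```text
clock: 10.95
position: [0.6014, 0.0621, 0.2484]
ee_rot: [1.717, 2.613, -0.009]
force: [0.4, -0.6, 0.1]
width: 0.502
```

```bash
python3 - <<'E'
from h import *
s=observe(); im=get_image("wrist")
print(s["position"],yaw(s),s["force"],s["clock"])
for z in(.143,.1525,.12):print(w2px("wrist",[.5699,.1352,z],s))
cv2.imwrite("pics/w6.png",im[:,:,::-1])
E
```

```text
[0.60142918 0.0620853  0.24841992] 113.39828691977891 [ 0.35042714 -0.55600378  0.13366289] 10.95
[323.19503128  88.41659341]
[323.25372306  88.33982576]
[323.06912019  88.58128257]
```

View pics/w6.png

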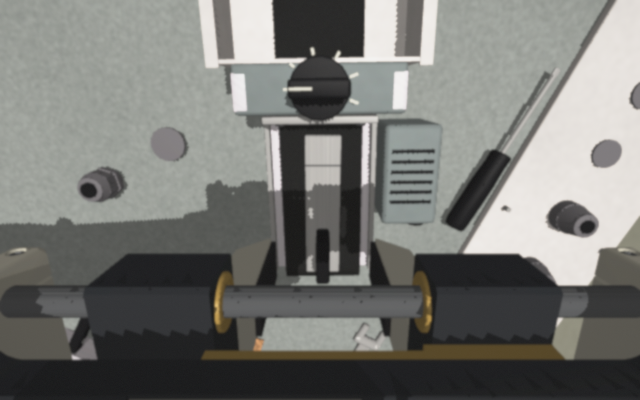

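Call:
drive_tool(
  increments=[
    {"grip":-0.3,"tx":-0.04,"ty":0.09,"tz":0,"turn":1},
    {"grip":-0.3,"tx":-0.081,"ty":0.182,"tz":0,"turn":1},
    {"grip":-0.3,"tx":-0.081,"ty":0.182,"tz":0,"turn":1},
    {"grip":-0.3,"tx":-0.081,"ty":0.182,"tz":0,"turn":1},
    {"grip":-0.3,"tx":-0.081,"ty":0.182,"tz":0,"turn":1},
    {"grip":-0.3,"tx":-0.081,"ty":0.182,"tz":0,"turn":1},
    {"grip":-0.3,"tx":-0.081,"ty":0.182,"tz":0,"turn":1},
    {"grip":-0.3,"tx":-0.081,"ty":0.182,"tz":0,"turn":1},
  ],
)

```text
clock: 11.8
position: [0.5701, 0.1314, 0.2472]
ee_rot: [0.184, 3.121, 0.001]
force: [0.4, -0.8, 0.1]
width: 0.65
```

Call:
drive_tool(
  increments=[
    {"grip":-0.3,"tx":0,"ty":0,"tz":0,"turn":0.5},
    {"grip":-0.3,"tx":0,"ty":0,"tz":0,"turn":0.5},
    {"grip":-0.3,"tx":0,"ty":0,"tz":0,"turn":0.5},
    {"grip":-0.3,"tx":0,"ty":0,"tz":0,"turn":0.5},
    {"grip":-0.3,"tx":0,"ty":0,"tz":0,"turn":0.5},
  ],
)

```text
clock: 12.3
position: [0.5704, 0.1303, 0.2467]
ee_rot: [-0.623, 3.066, 0.008]
force: [-0.5, -0.3, 0.2]
width: 0.646
```

```bash
python3 -c "
from h import *
s=observe();print(s['position'],yaw(s),s['joints'],s['ee_rot'])"
```

```text
[0.57044839 0.13026833 0.24665198] -157.02736703947582 [ 0.29798508  0.49604115 -0.90064801  1.60517     0.40750432  1.22504854
  1.29279944] [-0.62296732  3.06561573  0.00753761]
```

Call:
drive_tool(
  increments=[
    {"grip":-0.3,"tx":-0.003,"ty":0.012,"tz":0,"turn":0.008},
    {"grip":-0.3,"tx":-0.003,"ty":0.012,"tz":-0.1,"turn":0.008},
    {"grip":-0.3,"tx":-0.003,"ty":0.012,"tz":-0.2,"turn":0.008},
    {"grip":-0.3,"tx":-0.003,"ty":0.012,"tz":-0.26,"turn":0.008},
    {"grip":-0.3,"tx":-0.003,"ty":0.012,"tz":-0.285,"turn":0.008},
    {"grip":-0.3,"tx":-0.003,"ty":0.012,"tz":-0.292,"turn":0.008},
    {"grip":-0.3,"tx":-0.003,"ty":0.012,"tz":-0.292,"turn":0.008},
    {"grip":-0.3,"tx":-0.003,"ty":0.012,"tz":-0.292,"turn":0.008},
  ],
)

```text
clock: 13.1
position: [0.5701, 0.1356, 0.1313]
ee_rot: [-0.634, 3.061, 0.008]
force: [0.2, 0.0, 0.2]
width: 0.646
```

Call:
drive_tool(
  increments=[
    {"grip":1,"tx":0,"ty":0,"tz":0,"turn":0},
    {"grip":1,"tx":0,"ty":0,"tz":0,"turn":0},
    {"grip":1,"tx":0,"ty":0,"tz":0,"turn":0},
    {"grip":1,"tx":0,"ty":0,"tz":0,"turn":0},
    {"grip":1,"tx":0,"ty":0,"tz":0,"turn":0},
    {"grip":1,"tx":0,"ty":0,"tz":0,"turn":0},
    {"grip":1,"tx":0,"ty":0,"tz":0,"turn":0},
    {"grip":1,"tx":0,"ty":0,"tz":0,"turn":0},
  ],
  newtons=20,
)

```text
clock: 13.9
position: [0.5697, 0.1365, 0.1313]
ee_rot: [-0.636, 3.061, 0.01]
force: [-1.1, 3.6, 0.5]
width: 0.154
```

Call:
drive_tool(
  increments=[
    {"grip":1,"tx":0,"ty":0,"tz":0,"turn":-0.1},
    {"grip":1,"tx":0,"ty":0,"tz":0,"turn":-0.2},
    {"grip":1,"tx":0,"ty":0,"tz":0,"turn":-0.3},
    {"grip":1,"tx":0,"ty":0,"tz":0,"turn":-0.4},
    {"grip":1,"tx":0,"ty":0,"tz":0,"turn":-0.5},
    {"grip":1,"tx":0,"ty":0,"tz":0,"turn":-0.6},
    {"grip":1,"tx":0,"ty":0,"tz":0,"turn":-0.667},
    {"grip":1,"tx":0,"ty":0,"tz":0,"turn":-0.667},
    {"grip":1,"tx":0,"ty":0,"tz":0,"turn":-0.667},
  ],
)

```text
clock: 14.8
position: [0.5695, 0.1361, 0.1311]
ee_rot: [0.445, 3.093, -0.001]
force: [-0.6, -3.0, -1.1]
width: 0.278
```

```bash
python3 -c "
from h import *
s=observe();print(s['position'],yaw(s),s['force'],s['ft_torque'],s['width'])"
```

```text
[0.56953865 0.13610681 0.13111838] 163.63528568786325 [-0.64482378 -2.96516511 -1.13447661] [-0.25329078  0.09200921  1.35283832] 0.2778027922734875
```

Call:
drive_tool(
  increments=[
    {"grip":1,"tx":0,"ty":0,"tz":0,"turn":0},
    {"grip":1,"tx":0,"ty":0,"tz":0,"turn":0},
    {"grip":1,"tx":0,"ty":0,"tz":0,"turn":0},
  ],
  newtons=40,
)

```text
clock: 15.1
position: [0.5695, 0.1361, 0.1311]
ee_rot: [0.443, 3.094, -0.001]
force: [-0.6, 0.0, 0.0]
width: 0.265
```

```bash
python3 -c "
from h import *
s=observe();print(s['position'],yaw(s),s['force'],s['ft_torque'],s['width'])
im=get_image('top');im2=get_image('scene')
b=cv2.resize(im2[170:280,280:440],None,fx=4,fy=4,interpolation=cv2.INTER_CUBIC)
cv2.imwrite('pics/s7.png',b[:,:,::-1])"
```

```text
[0.56953703 0.13606228 0.13111723] 163.6834581958663 [-0.56673782  0.03134326  0.00575323] [-0.08975436 -0.05865254  1.55815821] 0.2653545298612356
```

View pics/s7.png

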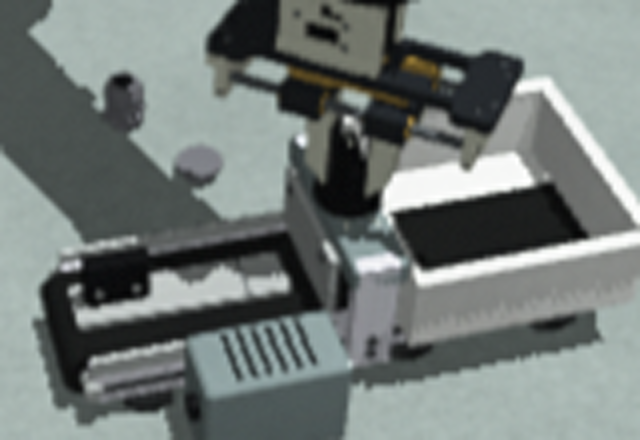

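Call:
drive_tool(
  increments=[
    {"grip":1,"tx":0,"ty":0,"tz":0,"turn":-0.06},
    {"grip":1,"tx":0,"ty":0,"tz":0,"turn":-0.12},
    {"grip":1,"tx":0,"ty":0,"tz":0,"turn":-0.12},
  ],
)

```text
clock: 15.5
position: [0.5693, 0.135, 0.1311]
ee_rot: [0.642, 3.059, -0.005]
force: [-2.7, -4.7, 2.6]
width: 0.159
```

```bash
python3 -c "
from h import *
s=observe();print(s['position'],yaw(s),s['force'],s['ft_torque'],s['width'],s['joint_efforts'])"
```

```text
[0.5692512  0.13502622 0.13108285] 156.29155137849514 [-2.6842297  -4.67506988  2.55176428] [-0.88627992  0.432011    0.45137884] 0.15880448506618886 [ -1.5363244  -63.1935811  -10.52094251 -28.21008861  -0.74350046
  -1.69389088  -1.4814835 ]
```

Call:
drive_tool(
  increments=[
    {"grip":1,"tx":0,"ty":0,"tz":0,"turn":0.06},
    {"grip":1,"tx":0,"ty":0,"tz":0,"turn":0.12},
    {"grip":1,"tx":0,"ty":0,"tz":0,"turn":0.12},
    {"grip":1,"tx":0,"ty":0,"tz":0,"turn":0.12},
  ],
)

```text
clock: 15.9
position: [0.5693, 0.1349, 0.1311]
ee_rot: [0.452, 3.093, -0.003]
force: [-1.3, -1.1, 1.1]
width: 0.15
```

```bash
python3 -c "
from h import *
s=observe();print(s['position'],yaw(s),s['force'],s['ft_torque'],s['width'])"
```

```text
[0.569311   0.13493275 0.13109909] 163.38182585674588 [-1.30803153 -1.11787038  1.10999336] [-0.11323726  0.17087436 -0.0073975 ] 0.14967098615517238
```

Call:
drive_tool(
  increments=[
    {"grip":-0.3,"tx":0,"ty":0,"tz":0,"turn":0},
    {"grip":-0.3,"tx":0,"ty":0,"tz":0,"turn":0},
    {"grip":-0.3,"tx":0,"ty":0,"tz":0,"turn":0},
    {"grip":-0.3,"tx":0,"ty":0,"tz":0,"turn":0},
    {"grip":-0.3,"tx":0,"ty":0,"tz":0,"turn":0},
    {"grip":-0.3,"tx":0,"ty":0,"tz":0.1,"turn":0},
    {"grip":-0.3,"tx":0,"ty":0,"tz":0.2,"turn":0},
    {"grip":-0.3,"tx":0,"ty":0,"tz":0.29,"turn":0},
    {"grip":-0.3,"tx":0.04,"ty":-0.09,"tz":0.29,"turn":-0.14},
    {"grip":-0.3,"tx":0.081,"ty":-0.182,"tz":0.29,"turn":-0.28},
    {"grip":-0.3,"tx":0.081,"ty":-0.182,"tz":0.29,"turn":-0.42},
    {"grip":-0.3,"tx":0.081,"ty":-0.182,"tz":0.29,"turn":-0.56},
    {"grip":-0.3,"tx":0.081,"ty":-0.182,"tz":0.29,"turn":-0.7},
    {"grip":-0.3,"tx":0.081,"ty":-0.182,"tz":0.29,"turn":-0.833},
    {"grip":-0.3,"tx":0.081,"ty":-0.182,"tz":0.29,"turn":-0.833},
    {"grip":-0.3,"tx":0.081,"ty":-0.182,"tz":0.29,"turn":-0.833},
  ],
)

```text
clock: 17.5
position: [0.6017, 0.0623, 0.2471]
ee_rot: [1.711, 2.618, -0.013]
force: [0.1, -0.0, -0.3]
width: 0.65
```

```bash
python3 - <<'E'
from h import *
s=observe(); im=get_image("wrist")
print(s["position"],yaw(s),s["force"],s['ft_torque'],s["clock"]); print(w2px("wrist",[.5695,.1352,.1525],s))
b=cv2.resize(im[20:300,200:450],None,fx=2,fy=2,interpolation=cv2.INTER_CUBIC)
cv2.imwrite("pics/w8.png",b[:,:,::-1])
E
```

```text
[0.60167171 0.06231211 0.24712176] 113.65607928393963 [ 0.13300956 -0.04384977 -0.34855802] [-0.01713241 -0.16426415  0.0021239 ] 17.5
[323.14638026  88.21530584]
```

View pics/w8.png

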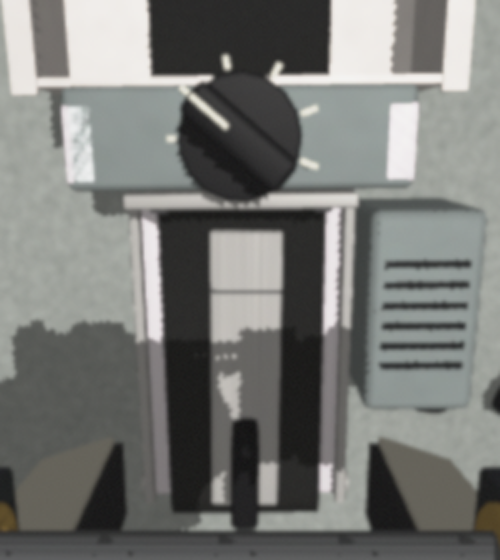

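Call:
drive_tool(
  increments=[
    {"grip":-0.3,"tx":0.04,"ty":-0.1,"tz":0,"turn":0},
    {"grip":-0.3,"tx":0.083,"ty":-0.193,"tz":0,"turn":0},
    {"grip":-0.3,"tx":0.083,"ty":-0.193,"tz":0,"turn":0},
    {"grip":-0.3,"tx":0.083,"ty":-0.193,"tz":-0.11,"turn":0},
    {"grip":-0.3,"tx":0.083,"ty":-0.193,"tz":-0.22,"turn":0},
    {"grip":-0.3,"tx":0.083,"ty":-0.193,"tz":-0.33,"turn":0},
    {"grip":-0.3,"tx":0.083,"ty":-0.193,"tz":-0.41,"turn":0},
    {"grip":-0.3,"tx":0.083,"ty":-0.193,"tz":-0.44,"turn":0},
    {"grip":-0.3,"tx":0.083,"ty":-0.193,"tz":-0.457,"turn":0},
    {"grip":-0.3,"tx":0.083,"ty":-0.193,"tz":-0.457,"turn":0},
    {"grip":1,"tx":0.083,"ty":-0.193,"tz":-0.457,"turn":0},
    {"grip":1,"tx":0.083,"ty":-0.193,"tz":-0.457,"turn":0},
    {"grip":1,"tx":0.083,"ty":-0.193,"tz":-0.457,"turn":0},
    {"grip":1,"tx":0.083,"ty":-0.193,"tz":-0.457,"turn":0},
    {"grip":1,"tx":0.083,"ty":-0.193,"tz":-0.457,"turn":0},
    {"grip":1,"tx":0.083,"ty":-0.193,"tz":-0.457,"turn":0},
    {"grip":1,"tx":0.083,"ty":-0.193,"tz":-0.457,"turn":0},
  ],
  newtons=30,
)

```text
clock: 19.25
position: [0.6349, -0.0149, 0.0643]
ee_rot: [1.712, 2.618, -0.013]
force: [0.6, -1.0, 0.5]
width: 0.151
```

Call:
drive_tool(
  increments=[
    {"grip":1,"tx":-0.005,"ty":0.0115,"tz":0,"turn":0},
    {"grip":1,"tx":-0.01,"ty":0.023,"tz":0,"turn":0},
    {"grip":1,"tx":-0.012,"ty":0.0275,"tz":0,"turn":0},
    {"grip":1,"tx":-0.014,"ty":0.032,"tz":0,"turn":0},
    {"grip":1,"tx":-0.015,"ty":0.0345,"tz":0,"turn":0},
  ],
)

```text
clock: 19.75
position: [0.6288, -0.001, 0.0643]
ee_rot: [1.711, 2.618, -0.013]
force: [1.8, -2.3, -0.4]
width: 0.151
```

Call:
drive_tool(
  increments=[
    {"grip":1,"tx":-0.002,"ty":0.0046,"tz":0,"turn":0},
    {"grip":1,"tx":-0.004,"ty":0.0092,"tz":0,"turn":0},
  ],
)

```text
clock: 19.95
position: [0.6286, -0.0006, 0.0648]
ee_rot: [1.712, 2.613, -0.016]
force: [4.7, -12.9, 2.0]
width: 0.152
```

Call:
drive_tool(
  increments=[
    {"grip":1,"tx":-0.002,"ty":0.0046,"tz":0,"turn":0},
    {"grip":1,"tx":-0.003,"ty":0.0069,"tz":0,"turn":0},
  ],
)

```text
clock: 20.15
position: [0.6284, -0.0008, 0.0652]
ee_rot: [1.713, 2.608, -0.018]
force: [3.6, -10.0, 2.3]
width: 0.148
```

Call:
drive_tool(
  increments=[
    {"grip":1,"tx":0.008,"ty":-0.018,"tz":-0.001,"turn":0},
    {"grip":1,"tx":0.016,"ty":-0.035,"tz":-0.0025,"turn":0},
    {"grip":1,"tx":0.016,"ty":-0.035,"tz":-0.0025,"turn":0},
    {"grip":0,"tx":0.016,"ty":-0.035,"tz":-0.0025,"turn":0},
    {"grip":0,"tx":0.016,"ty":-0.035,"tz":-0.0025,"turn":0},
    {"grip":0,"tx":0.016,"ty":-0.035,"tz":-0.0025,"turn":0},
    {"grip":0,"tx":0.016,"ty":-0.035,"tz":-0.0025,"turn":0},
    {"grip":0,"tx":0.016,"ty":-0.035,"tz":-0.0025,"turn":0},
  ],
)

```text
clock: 20.95
position: [0.6348, -0.0147, 0.0641]
ee_rot: [1.713, 2.609, -0.019]
force: [0.1, -0.6, 0.3]
width: 0.494
```

Call:
drive_tool(
  increments=[
    {"grip":0,"tx":0,"ty":0,"tz":0.1,"turn":0},
    {"grip":-0.3,"tx":0,"ty":0,"tz":0.2,"turn":0},
    {"grip":-0.3,"tx":0,"ty":0,"tz":0.3,"turn":0},
    {"grip":-0.3,"tx":0,"ty":0,"tz":0.4,"turn":0.12},
    {"grip":-0.3,"tx":-0.04,"ty":0.1,"tz":0.42,"turn":0.24},
    {"grip":-0.3,"tx":-0.08,"ty":0.19,"tz":0.42,"turn":0.36},
    {"grip":-0.3,"tx":-0.12,"ty":0.28,"tz":0.42,"turn":0.48},
    {"grip":-0.3,"tx":-0.163,"ty":0.374,"tz":0.42,"turn":0.6},
    {"grip":-0.3,"tx":-0.163,"ty":0.374,"tz":0.42,"turn":0.72},
    {"grip":-0.3,"tx":-0.163,"ty":0.374,"tz":0.42,"turn":0.83},
    {"grip":-0.3,"tx":-0.163,"ty":0.374,"tz":0.42,"turn":0.83},
    {"grip":-0.3,"tx":-0.163,"ty":0.374,"tz":0.42,"turn":0.83},
    {"grip":-0.3,"tx":-0.163,"ty":0.374,"tz":0.42,"turn":0.83},
  ],
)

```text
clock: 22.25
position: [0.5697, 0.1347, 0.2321]
ee_rot: [0.46, 3.084, -0.003]
force: [-0.0, 0.2, -0.3]
width: 0.651
```

```bash
python3 -c "
from h import *
s=observe();print(s['position'],yaw(s),s['force'],R.from_rotvec(s['ee_rot']).as_matrix()[:,2])"
```

```text
[0.56965442 0.13466021 0.23206559] 163.02749014535195 [-0.02321293  0.23666956 -0.34203549] [ 0.02304157 -0.00562064 -0.99971871]
```

Call:
drive_tool(
  increments=[
    {"grip":-0.3,"tx":0,"ty":0.001,"tz":-0.1,"turn":0.006},
    {"grip":-0.3,"tx":0,"ty":0.001,"tz":-0.2,"turn":0.006},
    {"grip":-0.3,"tx":0,"ty":0.001,"tz":-0.24,"turn":0.006},
    {"grip":-0.3,"tx":0,"ty":0.001,"tz":-0.253,"turn":0.006},
    {"grip":-0.3,"tx":0,"ty":0.001,"tz":-0.253,"turn":0.006},
    {"grip":1,"tx":0,"ty":0.001,"tz":-0.253,"turn":0.006},
    {"grip":1,"tx":0,"ty":0.001,"tz":-0.253,"turn":0.006},
    {"grip":1,"tx":0,"ty":0.001,"tz":-0.253,"turn":0.006},
    {"grip":1,"tx":0,"ty":0.001,"tz":-0.253,"turn":0.006},
    {"grip":1,"tx":0,"ty":0.001,"tz":-0.253,"turn":0.006},
    {"grip":1,"tx":0,"ty":0.001,"tz":-0.253,"turn":0.006},
    {"grip":1,"tx":0,"ty":0.001,"tz":-0.253,"turn":0.006},
  ],
  newtons=60,
)

```text
clock: 23.45
position: [0.5696, 0.1348, 0.131]
ee_rot: [0.451, 3.085, -0.004]
force: [-1.1, -1.0, 2.5]
width: 0.149
```

Call:
drive_tool(
  increments=[
    {"grip":1,"tx":0,"ty":0,"tz":0,"turn":-0.08},
    {"grip":1,"tx":0,"ty":0,"tz":0,"turn":-0.16},
    {"grip":1,"tx":0,"ty":0,"tz":0,"turn":-0.24},
    {"grip":1,"tx":0,"ty":0,"tz":0,"turn":-0.32},
    {"grip":1,"tx":0,"ty":0,"tz":0,"turn":-0.4},
    {"grip":1,"tx":0,"ty":0,"tz":0,"turn":-0.48},
    {"grip":1,"tx":0,"ty":0,"tz":0,"turn":-0.56},
    {"grip":1,"tx":0,"ty":0,"tz":0,"turn":-0.64},
    {"grip":1,"tx":0,"ty":0,"tz":0,"turn":-0.68},
    {"grip":1,"tx":0,"ty":0,"tz":0,"turn":-0.68},
  ],
)

```text
clock: 24.45
position: [0.5686, 0.1336, 0.1308]
ee_rot: [1.501, 2.736, -0.021]
force: [-2.9, -4.6, 4.3]
width: 0.15
```

```bash
python3 -c "
from h import *
s=observe();print(s['position'],yaw(s),s['force'],s['ft_torque'],s['width'])"
```

```text
[0.56862588 0.13359834 0.13076221] 122.5031368730584 [-2.91672192 -4.55623703  4.30384208] [-0.93277833  0.63622079  0.24417349] 0.1500588821720885
```

Call:
drive_tool(
  increments=[
    {"grip":-0.3,"tx":0,"ty":0,"tz":0,"turn":0},
    {"grip":-0.3,"tx":0,"ty":0,"tz":0,"turn":0},
    {"grip":-0.3,"tx":0,"ty":0,"tz":0,"turn":0},
    {"grip":-0.3,"tx":0,"ty":0,"tz":0,"turn":0},
    {"grip":-0.3,"tx":0,"ty":0,"tz":0.1,"turn":0},
    {"grip":-0.3,"tx":0,"ty":0,"tz":0.2,"turn":0},
    {"grip":-0.3,"tx":0.04,"ty":-0.09,"tz":0.25,"turn":-0.148},
    {"grip":-0.3,"tx":0.08,"ty":-0.18,"tz":0.25,"turn":-0.148},
    {"grip":-0.3,"tx":0.12,"ty":-0.27,"tz":0.25,"turn":-0.148},
    {"grip":-0.3,"tx":0.166,"ty":-0.371,"tz":0.2,"turn":-0.148},
    {"grip":-0.3,"tx":0.166,"ty":-0.371,"tz":0.1,"turn":-0.148},
    {"grip":-0.3,"tx":0.166,"ty":-0.371,"tz":0,"turn":-0.148},
    {"grip":-0.3,"tx":0.166,"ty":-0.371,"tz":-0.1,"turn":-0.148},
    {"grip":-0.3,"tx":0.166,"ty":-0.371,"tz":-0.15,"turn":-0.148},
    {"grip":-0.3,"tx":0.166,"ty":-0.371,"tz":-0.166,"turn":-0.148},
    {"grip":-0.3,"tx":0.166,"ty":-0.371,"tz":-0.166,"turn":-0.148},
  ],
  newtons=30,
)

```text
clock: 26.05
position: [0.6348, -0.0146, 0.0639]
ee_rot: [1.709, 2.614, -0.024]
force: [-0.2, 0.1, 0.5]
width: 0.654
```

```bash
python3 -c "
from h import *
s=observe();print(s['position'],yaw(s),s['force'],R.from_rotvec(s['ee_rot']).as_matrix()[:,2])"
```

```text
[ 0.63478679 -0.01464377  0.06387876] 113.63714700228692 [-0.20993271  0.0933788   0.50015186] [ 0.00699481 -0.02323819 -0.99970549]
```

Call:
drive_tool(
  increments=[
    {"grip":1,"tx":0,"ty":0,"tz":0,"turn":0},
    {"grip":1,"tx":0,"ty":0,"tz":0,"turn":0},
    {"grip":1,"tx":0,"ty":0,"tz":0,"turn":0},
    {"grip":1,"tx":0,"ty":0,"tz":0,"turn":0},
    {"grip":1,"tx":0,"ty":0,"tz":0,"turn":0},
    {"grip":1,"tx":0,"ty":0,"tz":0,"turn":0},
    {"grip":1,"tx":0,"ty":0,"tz":0,"turn":0},
    {"grip":1,"tx":-0.005,"ty":0.0115,"tz":0,"turn":0},
    {"grip":1,"tx":-0.01,"ty":0.023,"tz":0,"turn":0},
    {"grip":1,"tx":-0.012,"ty":0.0275,"tz":0,"turn":0},
    {"grip":1,"tx":-0.014,"ty":0.032,"tz":0,"turn":0},
  ],
)

```text
clock: 27.15
position: [0.6292, -0.0016, 0.064]
ee_rot: [1.709, 2.614, -0.024]
force: [0.8, -1.6, 1.8]
width: 0.146
```

Call:
drive_tool(
  increments=[
    {"grip":1,"tx":-0.002,"ty":0.0046,"tz":0,"turn":0},
    {"grip":1,"tx":-0.004,"ty":0.0092,"tz":0,"turn":0},
  ],
)

```text
clock: 27.35
position: [0.6276, 0.0022, 0.064]
ee_rot: [1.709, 2.614, -0.024]
force: [0.6, -0.9, 0.9]
width: 0.151
```

Call:
drive_tool(
  increments=[
    {"grip":1,"tx":-0.002,"ty":0.0046,"tz":0,"turn":0},
    {"grip":1,"tx":-0.004,"ty":0.0092,"tz":0,"turn":0},
  ],
)

```text
clock: 27.55
position: [0.626, 0.006, 0.064]
ee_rot: [1.709, 2.613, -0.024]
force: [1.0, -1.9, 0.7]
width: 0.147
```

Call:
drive_tool(
  increments=[
    {"grip":1,"tx":-0.002,"ty":0.0046,"tz":0,"turn":0},
    {"grip":1,"tx":-0.004,"ty":0.0092,"tz":0,"turn":0},
  ],
)

```text
clock: 27.75
position: [0.6243, 0.0098, 0.064]
ee_rot: [1.709, 2.614, -0.024]
force: [0.9, -2.0, 1.9]
width: 0.15
```

Call:
drive_tool(
  increments=[
    {"grip":1,"tx":-0.0033,"ty":0.0076,"tz":0,"turn":0},
    {"grip":1,"tx":-0.0066,"ty":0.0153,"tz":0,"turn":0},
    {"grip":1,"tx":-0.01,"ty":0.023,"tz":0,"turn":0},
    {"grip":1,"tx":-0.0133,"ty":0.0306,"tz":0,"turn":0},
  ],
)

```text
clock: 28.15
position: [0.6188, 0.0224, 0.0641]
ee_rot: [1.708, 2.614, -0.024]
force: [1.6, -1.6, 1.7]
width: 0.148
```

Call:
drive_tool(
  increments=[
    {"grip":1,"tx":-0.0033,"ty":0.0076,"tz":0,"turn":0},
    {"grip":1,"tx":-0.0066,"ty":0.0153,"tz":0,"turn":0},
    {"grip":1,"tx":-0.01,"ty":0.023,"tz":0,"turn":0},
    {"grip":1,"tx":-0.0143,"ty":0.033,"tz":0,"turn":0},
    {"grip":1,"tx":-0.0143,"ty":0.033,"tz":0,"turn":0},
  ],
)

```text
clock: 28.65
position: [0.6126, 0.0368, 0.064]
ee_rot: [1.708, 2.615, -0.024]
force: [-1.4, 1.7, 2.3]
width: 0.152
```

```bash
python3 - <<'E'
from h import *
s=observe(); im=get_image("wrist"); im2=get_image("scene")
print(s["position"],yaw(s),s["force"],s["clock"])
b=cv2.resize(im[0:270,180:480],None,fx=1.3,fy=1.3); a=cv2.resize(im2[180:280,270:450],(630,350),interpolation=cv2.INTER_CUBIC)
o=np.zeros((600,790,3),np.uint8)
b=cv2.resize(im[0:250,180:460],(280,250)); o[:350,:630]=a; o[350:,:280]=b
t=get_image("top"); c=cv2.resize(t[140:280,370:480],(393,500)[:2] if 0 else (196,250)); o[350:,300:496]=c
cv2.imwrite("pics/m9.png",o[:,:,::-1])
E
```

```text
[0.61259842 0.03680628 0.06398953] 113.71981656674141 [-1.42019862  1.65057362  2.2771576 ] 28.65
```

View pics/m9.png

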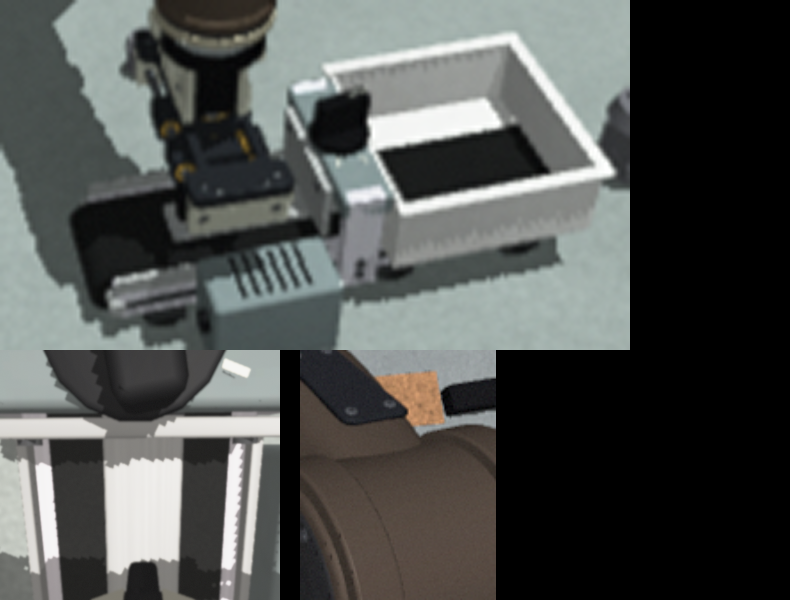

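Call:
drive_tool(
  increments=[
    {"grip":1,"tx":0.01,"ty":-0.023,"tz":0,"turn":0},
    {"grip":1,"tx":0.02,"ty":-0.046,"tz":0,"turn":0},
    {"grip":1,"tx":0.03,"ty":-0.069,"tz":0,"turn":0},
    {"grip":1,"tx":0.04,"ty":-0.092,"tz":0,"turn":0},
    {"grip":1,"tx":0.05,"ty":-0.115,"tz":0,"turn":0},
    {"grip":1,"tx":0.06,"ty":-0.1375,"tz":0,"turn":0},
    {"grip":1,"tx":0.06,"ty":-0.1375,"tz":0.05,"turn":0},
    {"grip":1,"tx":0.06,"ty":-0.1375,"tz":0.13,"turn":0},
    {"grip":1,"tx":0.06,"ty":-0.1375,"tz":0.21,"turn":0},
    {"grip":1,"tx":0.06,"ty":-0.1375,"tz":0.3,"turn":0},
    {"grip":1,"tx":0.06,"ty":-0.2,"tz":0.3,"turn":0},
  ],
)

```text
clock: 29.9
position: [0.6395, -0.0397, 0.1893]
ee_rot: [1.699, 2.615, -0.014]
force: [1.0, 0.4, -2.2]
width: 0.152
```

Call:
drive_tool(
  increments=[
    {"grip":1,"tx":-0.02,"ty":-0.1,"tz":0,"turn":-0.1},
    {"grip":1,"tx":-0.04,"ty":-0.2,"tz":0,"turn":-0.2},
    {"grip":1,"tx":-0.06,"ty":-0.3,"tz":0,"turn":-0.317},
    {"grip":1,"tx":-0.08,"ty":-0.4,"tz":0,"turn":-0.317},
    {"grip":1,"tx":-0.09,"ty":-0.5,"tz":0,"turn":-0.317},
    {"grip":1,"tx":-0.1,"ty":-0.6,"tz":0,"turn":-0.317},
    {"grip":1,"tx":-0.11,"ty":-0.69,"tz":0,"turn":-0.317},
    {"grip":1,"tx":-0.11,"ty":-0.734,"tz":0,"turn":-0.317},
    {"grip":1,"tx":-0.11,"ty":-0.734,"tz":0,"turn":-0.317},
    {"grip":1,"tx":-0.11,"ty":-0.734,"tz":0,"turn":-0.317},
  ],
)

```text
clock: 30.9
position: [0.5953, -0.3332, 0.1886]
ee_rot: [2.11, 2.3, -0.019]
force: [0.3, 0.4, -1.8]
width: 0.152
```

```bash
python3 - <<'E'
from h import *
s=observe(); im=get_image("wrist"); t=get_image("top")
print(s["position"],yaw(s),s["force"],s["clock"],s["width"])
o=np.zeros((580,790,3),np.uint8)
o[:380,:]=im[:275,:570].repeat(1,0) if 0 else 0
o[:250,:640]=im[:250]
o[255:575,:320]=cv2.resize(t[130:180,235:285],(320,320),interpolation=cv2.INTER_CUBIC)
o[255:575,330:690]=cv2.resize(t[180:260,375:465],(360,320),interpolation=cv2.INTER_CUBIC)
cv2.imwrite("pics/m10.png",o[:,:,::-1])
E
```

```text
[ 0.59532554 -0.33315642  0.18861767] 94.9278230772671 [ 0.34970018  0.35013797 -1.81660855] 30.9 0.152181365390408
```

View pics/m10.png

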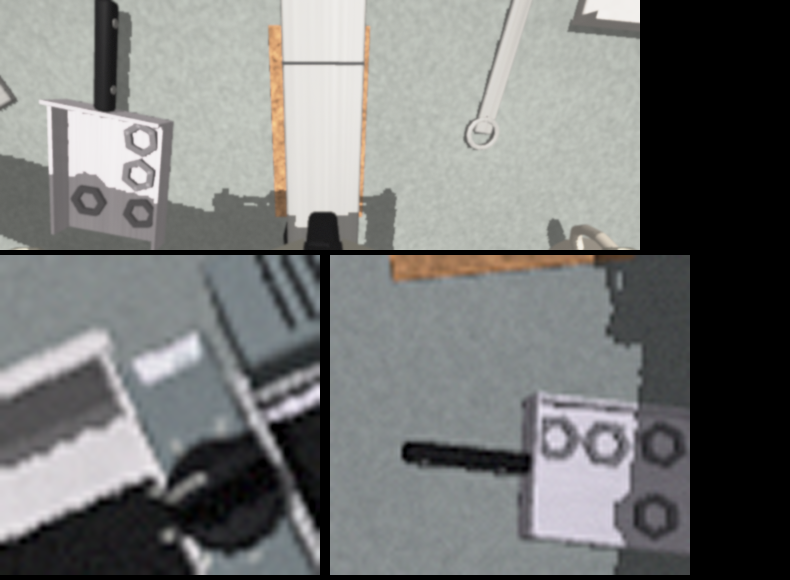

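```bash
python3 - <<'E'
from h import *
s=observe(); w=lambda u:px2w("wrist",u,.004,s)[:2]
c=[w(u) for u in((270,26),(370,27),(361,215),(278,216))];print(np.round(c,4),np.mean(c,0))
print([np.hypot(*(c[i]-c[i-1])) for i in range(4)])
print(R.from_rotvec(s['ee_rot']).as_matrix()[:,2])
E
```

```text
[[ 0.539  -0.2051]
 [ 0.627  -0.1981]
 [ 0.6406 -0.3744]
 [ 0.5549 -0.3829]] [ 0.59036799 -0.2901289 ]
[np.float64(0.1785096359555513), np.float64(0.08824646669655617), np.float64(0.17684668575579224), np.float64(0.08615994283263997)]
[ 0.00743009 -0.02251217 -0.99971896]
```

Call:
drive_tool(
  increments=[
    {"grip":1,"tx":-0.004,"ty":-0.008,"tz":-0.05,"turn":0},
    {"grip":1,"tx":-0.004,"ty":-0.008,"tz":-0.15,"turn":0},
    {"grip":1,"tx":-0.004,"ty":-0.008,"tz":-0.25,"turn":0},
    {"grip":1,"tx":-0.004,"ty":-0.008,"tz":-0.34,"turn":0},
    {"grip":1,"tx":-0.004,"ty":-0.008,"tz":-0.39,"turn":0},
    {"grip":1,"tx":-0.004,"ty":-0.008,"tz":-0.41,"turn":0},
    {"grip":1,"tx":-0.004,"ty":-0.008,"tz":-0.42,"turn":0},
    {"grip":1,"tx":-0.004,"ty":-0.008,"tz":-0.425,"turn":0},
    {"grip":1,"tx":-0.004,"ty":-0.008,"tz":-0.425,"turn":0},
  ],
)

```text
clock: 31.9
position: [0.5953, -0.3348, 0.0202]
ee_rot: [2.105, 2.301, -0.017]
force: [0.1, -0.1, -2.6]
width: 0.15
```

Call:
drive_tool(
  increments=[
    {"grip":1,"tx":0,"ty":0,"tz":-0.002,"turn":0},
    {"grip":1,"tx":0,"ty":0,"tz":-0.002,"turn":0},
  ],
)

```text
clock: 32.1
position: [0.5959, -0.335, 0.0205]
ee_rot: [2.104, 2.3, -0.016]
force: [0.2, 0.4, -1.0]
width: 0.148
```

Call:
drive_tool(
  increments=[
    {"grip":1,"tx":-0.0055,"ty":-0.0035,"tz":-0.003,"turn":0},
    {"grip":1,"tx":-0.0055,"ty":-0.0035,"tz":-0.006,"turn":0},
    {"grip":1,"tx":-0.0055,"ty":-0.0035,"tz":-0.006,"turn":0},
  ],
)

```text
clock: 32.4
position: [0.5936, -0.3369, 0.0182]
ee_rot: [2.105, 2.299, -0.017]
force: [-0.9, -0.9, -0.6]
width: 0.151
```

Call:
drive_tool(
  increments=[
    {"grip":0,"tx":0,"ty":0,"tz":0,"turn":0},
    {"grip":0,"tx":0,"ty":0,"tz":0,"turn":0},
    {"grip":0,"tx":0,"ty":0,"tz":0,"turn":0},
    {"grip":0,"tx":0,"ty":0,"tz":0,"turn":0},
    {"grip":0,"tx":0,"ty":0,"tz":0.04,"turn":0},
    {"grip":0,"tx":0,"ty":0,"tz":0.12,"turn":0},
    {"grip":0,"tx":0,"ty":0,"tz":0.24,"turn":0},
    {"grip":0,"tx":0,"ty":0,"tz":0.36,"turn":0},
    {"grip":0,"tx":-0.1,"ty":0.03,"tz":0.48,"turn":-0.1},
    {"grip":0,"tx":-0.2,"ty":0.075,"tz":0.52,"turn":-0.2},
    {"grip":0,"tx":-0.3,"ty":0.075,"tz":0.52,"turn":-0.275},
    {"grip":0,"tx":-0.4,"ty":0.075,"tz":0.52,"turn":-0.275},
    {"grip":0,"tx":-0.45,"ty":0.075,"tz":0.52,"turn":-0.275},
    {"grip":-0.3,"tx":-0.45,"ty":0.075,"tz":0.52,"turn":-0.275},
    {"grip":-0.3,"tx":-0.45,"ty":0.075,"tz":0.52,"turn":-0.275},
  ],
)

```text
clock: 33.9
position: [0.4141, -0.307, 0.2275]
ee_rot: [2.413, 1.973, -0.021]
force: [0.5, 0.4, 0.1]
width: 0.618
```

```bash
python3 - <<'E'
from h import *
s=observe(); im=get_image("wrist"); t=get_image("top")
print(s["position"],yaw(s),s["force"],s["clock"],s["width"])
o=np.zeros((600,640,3),np.uint8)
o[:300]=im[:300]
o[300:,:540]=cv2.resize(t[130:230,375:465+90],(540,300),interpolation=cv2.INTER_CUBIC)
cv2.imwrite("pics/m11.png",o[:,:,::-1])
E
```

```text
[ 0.41407281 -0.306996    0.22754165] 78.53896536724899 [0.52368988 0.35206754 0.11429766] 33.9 0.6181590166632208
```

View pics/m11.png

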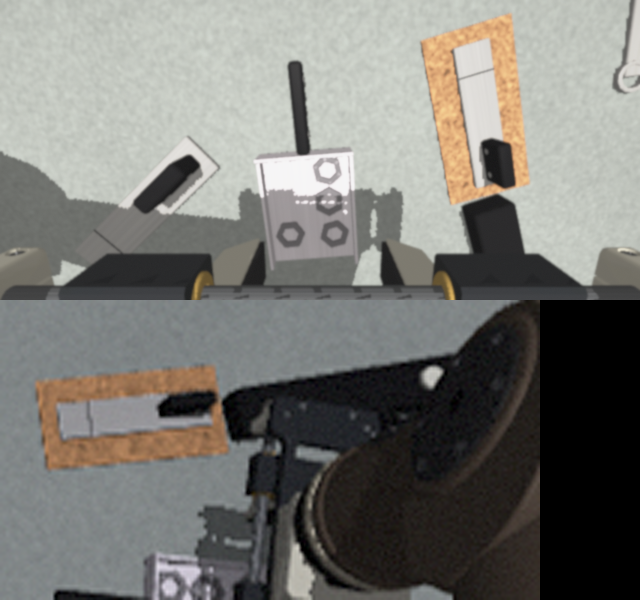

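```bash
python3 - <<'E'
from h import *
s=observe(); w=lambda u,z:px2w("wrist",u,z,s)[:2]
pad=[w(u,.004) for u in((421,42),(511,15),(529,186),(450,204))]; print("pad",np.mean(pad,0))
bl=[w(u,.011) for u in((454,49),(489,39),(476,187))]; bl.append(bl[1]+bl[2]-bl[0]); print("blade",np.mean(bl,0),np.hypot(*(bl[0]-bl[2])))
a,b=w((294.5,63),.034),w((302.5,152),.034); d=(b-a)/np.hypot(*(b-a)); print("bar",a,b,np.hypot(*(b-a)),"dir",np.degrees(np.arctan2(d[1],d[0])))
print("grip",a+.04*d)
lip=[w(u,.003) for u in((271,268),(357,258))]; print("lip",lip)
E
```

```text
pad [ 0.58862766 -0.29242081]
blade [ 0.58963904 -0.29190311] 0.14664158358022703
bar [ 0.41120357 -0.20337643] [ 0.40065405 -0.28604985] 0.08334378358129041 dir -97.27191403855556
grip [ 0.40614043 -0.24305469]
lip [array([ 0.33025301, -0.42201569]), array([ 0.43490559, -0.42983501])]
```

Call:
drive_tool(
  increments=[
    {"grip":-0.3,"tx":-0.01,"ty":0.08,"tz":0,"turn":0.07},
    {"grip":-0.3,"tx":-0.02,"ty":0.16,"tz":0,"turn":0.07},
    {"grip":-0.3,"tx":-0.02,"ty":0.16,"tz":0,"turn":0.07},
    {"grip":-0.3,"tx":-0.02,"ty":0.16,"tz":-0.12,"turn":0.07},
    {"grip":-0.3,"tx":-0.02,"ty":0.16,"tz":-0.24,"turn":0.07},
    {"grip":-0.3,"tx":-0.02,"ty":0.16,"tz":-0.36,"turn":0.07},
    {"grip":-0.3,"tx":-0.02,"ty":0.16,"tz":-0.45,"turn":0.07},
    {"grip":-0.3,"tx":-0.02,"ty":0.16,"tz":-0.5,"turn":0.07},
    {"grip":-0.3,"tx":-0.02,"ty":0.16,"tz":-0.53,"turn":0.07},
    {"grip":-0.3,"tx":-0.02,"ty":0.16,"tz":-0.546,"turn":0.07},
    {"grip":-0.3,"tx":-0.02,"ty":0.16,"tz":-0.546,"turn":0.07},
  ],
)

```text
clock: 35.1
position: [0.4074, -0.2428, 0.0082]
ee_rot: [2.338, 2.062, -0.019]
force: [-0.3, 0.0, -1.1]
width: 0.652
```

Call:
drive_tool(
  increments=[
    {"grip":1,"tx":0,"ty":0,"tz":0,"turn":0},
    {"grip":1,"tx":0,"ty":0,"tz":0,"turn":0},
    {"grip":1,"tx":0,"ty":0,"tz":0,"turn":0},
    {"grip":1,"tx":0,"ty":0,"tz":0,"turn":0},
    {"grip":1,"tx":0,"ty":0,"tz":0,"turn":0},
    {"grip":1,"tx":0,"ty":0,"tz":0,"turn":0},
    {"grip":1,"tx":0,"ty":0,"tz":0,"turn":0},
  ],
  newtons=15,
)

```text
clock: 35.8
position: [0.4073, -0.2427, 0.0083]
ee_rot: [2.338, 2.062, -0.019]
force: [-0.6, -0.5, 2.5]
width: 0.147
```

Call:
drive_tool(
  increments=[
    {"grip":1,"tx":0,"ty":0,"tz":0,"turn":0},
    {"grip":1,"tx":0,"ty":0,"tz":0,"turn":0},
    {"grip":1,"tx":0,"ty":0,"tz":0,"turn":0},
    {"grip":1,"tx":0,"ty":0,"tz":0.01,"turn":0},
    {"grip":1,"tx":0,"ty":0,"tz":0.03,"turn":0},
    {"grip":1,"tx":0,"ty":0,"tz":0.07,"turn":0},
    {"grip":1,"tx":0,"ty":0,"tz":0.1,"turn":0},
    {"grip":1,"tx":0,"ty":0,"tz":0.1,"turn":0},
  ],
  newtons=60,
)

```text
clock: 36.6
position: [0.4083, -0.2433, 0.05]
ee_rot: [2.336, 2.06, -0.018]
force: [0.2, -0.4, -1.8]
width: 0.147
```

```bash
python3 - <<'E'
from h import *
s=observe(); im=get_image("wrist"); 
print(s["position"],yaw(s),s["force"],s["clock"],s["width"],s["ft_torque"])
np.save("t.npy",get_image("top"))
E
```

```text
[ 0.4083461  -0.24327653  0.04998372] 82.8072576563702 [ 0.19954831 -0.38924121 -1.8238753 ] 36.6 0.1468362086256421 [ 0.14106308 -0.13036165  0.02928121]
```

Call:
drive_tool(
  increments=[
    {"grip":1,"tx":0,"ty":0,"tz":0.03,"turn":0},
    {"grip":1,"tx":0,"ty":0,"tz":0.08,"turn":0},
    {"grip":1,"tx":0,"ty":0,"tz":0.14,"turn":0},
    {"grip":1,"tx":0,"ty":0,"tz":0.2,"turn":0},
    {"grip":1,"tx":0,"ty":0,"tz":0.26,"turn":0},
    {"grip":1,"tx":0,"ty":0,"tz":0.32,"turn":0},
    {"grip":1,"tx":0,"ty":0,"tz":0.36,"turn":0},
    {"grip":1,"tx":0,"ty":0,"tz":0.39,"turn":0},
    {"grip":1,"tx":0,"ty":0,"tz":0.39,"turn":0},
  ],
)

```text
clock: 37.6
position: [0.408, -0.2432, 0.2059]
ee_rot: [2.336, 2.06, -0.018]
force: [0.6, -0.2, -2.0]
width: 0.148
```

Call:
drive_tool(
  increments=[
    {"grip":1,"tx":0,"ty":0.02,"tz":0,"turn":0.02},
    {"grip":1,"tx":0,"ty":0.05,"tz":0,"turn":0.05},
    {"grip":1,"tx":0,"ty":0.09,"tz":0,"turn":0.1},
    {"grip":1,"tx":-0.01,"ty":0.14,"tz":0,"turn":0.16},
    {"grip":1,"tx":-0.02,"ty":0.19,"tz":0,"turn":0.22},
    {"grip":1,"tx":-0.03,"ty":0.24,"tz":0,"turn":0.28},
    {"grip":1,"tx":-0.04,"ty":0.29,"tz":0,"turn":0.34},
    {"grip":1,"tx":-0.05,"ty":0.34,"tz":0,"turn":0.4},
    {"grip":1,"tx":-0.06,"ty":0.39,"tz":0,"turn":0.46},
    {"grip":1,"tx":-0.07,"ty":0.44,"tz":0,"turn":0.52},
    {"grip":1,"tx":-0.08,"ty":0.49,"tz":0,"turn":0.58},
    {"grip":1,"tx":-0.09,"ty":0.54,"tz":0,"turn":0.64},
    {"grip":1,"tx":-0.1,"ty":0.59,"tz":0,"turn":0.7},
    {"grip":1,"tx":-0.11,"ty":0.64,"tz":0,"turn":0.76},
    {"grip":1,"tx":-0.11,"ty":0.69,"tz":0,"turn":0.82},
    {"grip":1,"tx":-0.11,"ty":0.74,"tz":0,"turn":0.88},
    {"grip":1,"tx":-0.11,"ty":0.78,"tz":0,"turn":0.94},
    {"grip":1,"tx":-0.11,"ty":0.81,"tz":0,"turn":0.98},
    {"grip":1,"tx":-0.11,"ty":0.82,"tz":0,"turn":1},
    {"grip":1,"tx":-0.11,"ty":0.82,"tz":0,"turn":1},
  ],
)

```text
clock: 39.6
position: [0.3641, 0.0852, 0.2058]
ee_rot: [0.99, 2.951, 0.006]
force: [0.3, -0.3, -1.9]
width: 0.145
```

Call:
drive_tool(
  increments=[
    {"grip":1,"tx":0,"ty":0.0,"tz":0,"turn":0.03},
    {"grip":1,"tx":0,"ty":0.0,"tz":0,"turn":0.1},
    {"grip":1,"tx":0,"ty":0,"tz":0,"turn":0.18},
    {"grip":1,"tx":0,"ty":0,"tz":0,"turn":0.26},
    {"grip":1,"tx":0,"ty":0,"tz":0,"turn":0.34},
    {"grip":1,"tx":0,"ty":0,"tz":0,"turn":0.42},
    {"grip":1,"tx":0,"ty":0,"tz":0,"turn":0.5},
    {"grip":1,"tx":0,"ty":0,"tz":0,"turn":0.58},
    {"grip":1,"tx":0,"ty":0,"tz":0,"turn":0.66},
    {"grip":1,"tx":0,"ty":0,"tz":0,"turn":0.74},
    {"grip":1,"tx":0,"ty":0,"tz":0,"turn":0.82},
    {"grip":1,"tx":0,"ty":0,"tz":0,"turn":0.9},
    {"grip":1,"tx":0,"ty":0,"tz":0,"turn":0.97},
    {"grip":1,"tx":0,"ty":0,"tz":0,"turn":1},
    {"grip":1,"tx":0,"ty":0,"tz":0,"turn":1},
  ],
)

```text
clock: 41.1
position: [0.3641, 0.0841, 0.2057]
ee_rot: [-0.617, 3.058, 0.026]
force: [-0.1, -0.1, -2.6]
width: 0.149
```

```bash
python3 - <<'E'
from h import *
s=observe(); t=get_image("top"); sc=get_image("scene")
print(s["position"],yaw(s),s["force"],s["clock"],s["width"],s["ft_torque"],s["joints"])
o=np.zeros((590,790,3),np.uint8)
o[:290,:390]=cv2.resize(t[90:235,160:355],(390,290)); o[:290,395:785]=cv2.resize(sc[130:275,270:465],(390,290))
cv2.imwrite("pics/m12.png",o[:290,:,::-1])
E
```

```text
[0.36409182 0.08414832 0.20565374] -157.20926233401744 [-0.10798424 -0.07595408 -2.58719824] 41.1 0.14881751721274802 [0.04045865 0.10626825 0.00443816] [ 0.42659208  0.10268525 -0.81798208  2.12563749  0.07836603  0.92186714
  1.53427966]
```

Call:
drive_tool(
  increments=[
    {"grip":1,"tx":0.004,"ty":0.03,"tz":0,"turn":0.013},
    {"grip":1,"tx":0.012,"ty":0.08,"tz":0,"turn":0.013},
    {"grip":1,"tx":0.022,"ty":0.13,"tz":0,"turn":0.013},
    {"grip":1,"tx":0.03,"ty":0.18,"tz":0,"turn":0.013},
    {"grip":1,"tx":0.0335,"ty":0.1985,"tz":0,"turn":0.013},
    {"grip":1,"tx":0.0335,"ty":0.1985,"tz":-0.02,"turn":0.013},
    {"grip":1,"tx":0.0335,"ty":0.1985,"tz":-0.06,"turn":0.013},
    {"grip":1,"tx":0.0335,"ty":0.1985,"tz":-0.1,"turn":0.013},
    {"grip":1,"tx":0.0335,"ty":0.1985,"tz":-0.14,"turn":0.013},
    {"grip":1,"tx":0.0335,"ty":0.1985,"tz":-0.17,"turn":0.013},
    {"grip":1,"tx":0.0335,"ty":0.1985,"tz":-0.19,"turn":0.013},
    {"grip":1,"tx":0.0335,"ty":0.1985,"tz":-0.2,"turn":0.013},
    {"grip":1,"tx":0.0335,"ty":0.1985,"tz":-0.2,"turn":0.013},
  ],
)

```text
clock: 42.5
position: [0.3774, 0.1637, 0.1254]
ee_rot: [-0.636, 3.054, 0.027]
force: [-0.3, -0.1, -1.2]
width: 0.149
```

Call:
drive_tool(
  increments=[
    {"grip":1,"tx":0,"ty":0,"tz":-0.008,"turn":0},
    {"grip":1,"tx":0,"ty":0,"tz":-0.015,"turn":0},
    {"grip":1,"tx":0,"ty":0,"tz":-0.015,"turn":0},
  ],
)

```text
clock: 42.8
position: [0.3774, 0.1636, 0.1193]
ee_rot: [-0.636, 3.054, 0.027]
force: [0.2, 0.3, -2.9]
width: 0.148
```

Call:
drive_tool(
  increments=[
    {"grip":1,"tx":0,"ty":0,"tz":-0.005,"turn":0},
    {"grip":1,"tx":0,"ty":0,"tz":-0.005,"turn":0},
  ],
)

```text
clock: 43.0
position: [0.3776, 0.1639, 0.1176]
ee_rot: [-0.636, 3.053, 0.027]
force: [-0.3, -1.2, 3.7]
width: 0.145
```

Call:
drive_tool(
  increments=[
    {"grip":1,"tx":0,"ty":0,"tz":0,"turn":0},
    {"grip":1,"tx":0,"ty":0,"tz":0,"turn":0},
    {"grip":1,"tx":0,"ty":0,"tz":0,"turn":0},
    {"grip":1,"tx":0,"ty":0,"tz":0.01,"turn":0},
    {"grip":1,"tx":0,"ty":0,"tz":0.02,"turn":0},
    {"grip":1,"tx":0,"ty":0,"tz":0.03,"turn":0},
    {"grip":1,"tx":0,"ty":0,"tz":0.04,"turn":0},
    {"grip":1,"tx":0,"ty":0,"tz":0.04,"turn":0},
  ],
  newtons=6,
)

```text
clock: 43.8
position: [0.3779, 0.164, 0.1342]
ee_rot: [-0.636, 3.052, 0.027]
force: [-0.5, -0.0, -0.1]
width: 0.153
```

```bash
python3 - <<'E'
from h import *
s=observe(); t=get_image("top"); print(s["force"],s["ft_torque"],s["width"])
# expected lip corner pixels for tilt phi
yw=np.radians(23.5); P=np.array(s["position"])+[0,0,.0188]
d=np.array([np.cos(yw),np.sin(yw),0]);n=np.array([-d[1],d[0],0])
for ph in (0,5,10,15,20):
    c,q=np.cos(np.radians(ph)),np.sin(np.radians(ph)); lip=P+d*(.18*c-.026*q)+np.array([0,0,-.18*q-.026*c])
    print(ph,[w2px("top",lip+k*n*.05).round(1) for k in(-1,1)])
g=cv2.cvtColor(t,cv2.COLOR_RGB2GRAY); cv2.imwrite("pics/p1.png",cv2.resize(t[120:240,190:320,::-1],None,fx=5,fy=5))
E
```

```text
[-0.50699828 -0.00684815 -0.08310699] [ 0.14785527 -0.03568811  0.00874296] 0.15314892604062633
0 [array([248. , 167.3]), array([211.9, 182.8])]
5 [array([249.5, 169.9]), array([213.9, 185.2])]
10 [array([251. , 172.8]), array([216. , 187.9])]
15 [array([252.7, 176. ]), array([218.2, 190.9])]
20 [array([254.5, 179.5]), array([220.5, 194.2])]
```

Call:
drive_tool(
  increments=[
    {"grip":1,"tx":0,"ty":0,"tz":0.012,"turn":0},
    {"grip":1,"tx":0,"ty":0,"tz":0.025,"turn":0},
    {"grip":1,"tx":0,"ty":0,"tz":0.037,"turn":0},
    {"grip":1,"tx":0,"ty":0,"tz":0.05,"turn":0},
    {"grip":1,"tx":0,"ty":0,"tz":0.063,"turn":0},
    {"grip":1,"tx":0,"ty":0,"tz":0.075,"turn":0},
    {"grip":1,"tx":0,"ty":0,"tz":0.088,"turn":0},
    {"grip":1,"tx":0,"ty":0,"tz":0.1,"turn":0},
    {"grip":1,"tx":0,"ty":0,"tz":0.112,"turn":0},
    {"grip":1,"tx":0,"ty":0,"tz":0.125,"turn":0},
    {"grip":1,"tx":0,"ty":0,"tz":0.138,"turn":0},
    {"grip":1,"tx":0,"ty":0,"tz":0.152,"turn":0},
    {"grip":1,"tx":0,"ty":0,"tz":0.152,"turn":0},
    {"grip":1,"tx":0,"ty":0,"tz":0.152,"turn":0},
    {"grip":1,"tx":0,"ty":0,"tz":0.152,"turn":0},
    {"grip":1,"tx":0,"ty":0,"tz":0.152,"turn":0},
  ],
)

```text
clock: 45.45
position: [0.3778, 0.164, 0.1946]
ee_rot: [-0.636, 3.053, 0.027]
force: [0.9, 0.1, 0.6]
width: 0.156
```

```bash
python3 - <<'E'
from h import *
s=observe(); t=get_image("top"); sc=get_image("scene"); print(s["position"],s["force"],s["ft_torque"],s["width"])
o=np.zeros((600,800,3),np.uint8)
o[:600,:400]=cv2.resize(t[110:260,180:280],(400,600),interpolation=cv2.INTER_CUBIC); o[:400,405:800]=cv2.resize(sc[130:270,330:468],(395,400),interpolation=cv2.INTER_CUBIC)
cv2.imwrite("pics/m13.png",o[:,:,::-1])
# count dark-grey nut-like blobs in scene hopper region vs initial?
E
```

```text
[0.3778312  0.16396676 0.19460603] [0.8843931  0.11128932 0.58449135] [ 0.05884341 -0.31843659  0.00627195] 0.155655618273383
```

View pics/m13.png

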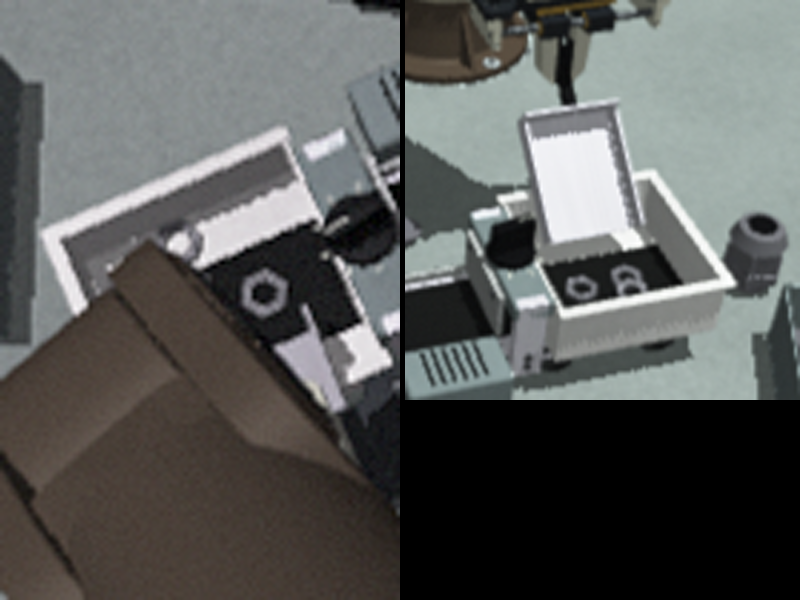

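Call:
drive_tool(
  increments=[
    {"grip":1,"tx":0,"ty":0,"tz":-0.02,"turn":0},
    {"grip":1,"tx":0,"ty":0,"tz":-0.04,"turn":0},
    {"grip":1,"tx":0,"ty":0,"tz":-0.06,"turn":0},
    {"grip":1,"tx":0,"ty":0,"tz":-0.08,"turn":0},
    {"grip":1,"tx":0,"ty":0,"tz":-0.1,"turn":0},
    {"grip":1,"tx":0,"ty":0,"tz":-0.12,"turn":0},
    {"grip":1,"tx":0,"ty":0,"tz":-0.14,"turn":0},
    {"grip":1,"tx":0,"ty":0,"tz":-0.16,"turn":0},
    {"grip":1,"tx":0,"ty":0,"tz":-0.175,"turn":0},
    {"grip":1,"tx":0,"ty":0,"tz":-0.19,"turn":0},
    {"grip":1,"tx":0,"ty":0,"tz":-0.192,"turn":0},
  ],
)

```text
clock: 46.65
position: [0.3775, 0.1638, 0.1172]
ee_rot: [-0.636, 3.053, 0.027]
force: [-0.6, 0.1, 1.6]
width: 0.151
```

Call:
drive_tool(
  increments=[
    {"grip":1,"tx":0,"ty":0,"tz":0,"turn":0},
    {"grip":1,"tx":0,"ty":0,"tz":0,"turn":0},
    {"grip":1,"tx":0,"ty":0,"tz":0,"turn":0},
    {"grip":1,"tx":0,"ty":0,"tz":0,"turn":0},
    {"grip":1,"tx":0,"ty":0,"tz":0.04,"turn":0},
    {"grip":1,"tx":0,"ty":0,"tz":0.12,"turn":0},
    {"grip":1,"tx":0,"ty":0,"tz":0.2,"turn":0},
    {"grip":1,"tx":0,"ty":0,"tz":0.25,"turn":0},
    {"grip":1,"tx":0,"ty":0,"tz":0.25,"turn":0},
  ],
  newtons=60,
)

```text
clock: 47.55
position: [0.3789, 0.1647, 0.2195]
ee_rot: [-0.635, 3.049, 0.027]
force: [0.3, 0.8, -1.9]
width: 0.151
```

Call:
drive_tool(
  increments=[
    {"grip":1,"tx":-0.02,"ty":-0.05,"tz":0,"turn":-0.03},
    {"grip":1,"tx":-0.03,"ty":-0.12,"tz":0,"turn":-0.1},
    {"grip":1,"tx":-0.03,"ty":-0.2,"tz":0,"turn":-0.2},
    {"grip":1,"tx":-0.02,"ty":-0.28,"tz":0,"turn":-0.3},
    {"grip":1,"tx":-0.01,"ty":-0.36,"tz":0,"turn":-0.4},
    {"grip":1,"tx":0,"ty":-0.44,"tz":0,"turn":-0.5},
    {"grip":1,"tx":0.01,"ty":-0.52,"tz":0,"turn":-0.6},
    {"grip":1,"tx":0.02,"ty":-0.6,"tz":0,"turn":-0.7},
    {"grip":1,"tx":0.03,"ty":-0.68,"tz":0,"turn":-0.8},
    {"grip":1,"tx":0.04,"ty":-0.76,"tz":0,"turn":-0.9},
    {"grip":1,"tx":0.05,"ty":-0.84,"tz":0,"turn":-1},
    {"grip":1,"tx":0.06,"ty":-0.92,"tz":0,"turn":-1},
    {"grip":1,"tx":0.07,"ty":-0.98,"tz":0,"turn":-1},
    {"grip":1,"tx":0.07,"ty":-1,"tz":0,"turn":-1},
    {"grip":1,"tx":0.07,"ty":-1,"tz":0,"turn":-1},
  ],
)

```text
clock: 49.05
position: [0.4062, -0.2358, 0.2184]
ee_rot: [0.976, 2.954, 0.003]
force: [-0.6, 0.6, -1.7]
width: 0.148
```

Call:
drive_tool(
  increments=[
    {"grip":1,"tx":0,"ty":0,"tz":0,"turn":-0.05},
    {"grip":1,"tx":0,"ty":0,"tz":0,"turn":-0.15},
    {"grip":1,"tx":0,"ty":0,"tz":0,"turn":-0.28},
    {"grip":1,"tx":0,"ty":0,"tz":0,"turn":-0.41},
    {"grip":1,"tx":0,"ty":0,"tz":0,"turn":-0.54},
    {"grip":1,"tx":0,"ty":0,"tz":0,"turn":-0.67},
    {"grip":1,"tx":0,"ty":0,"tz":0,"turn":-0.8},
    {"grip":1,"tx":0,"ty":0,"tz":0,"turn":-0.93},
    {"grip":1,"tx":0,"ty":0,"tz":0,"turn":-1},
    {"grip":1,"tx":0,"ty":0,"tz":0,"turn":-1},
  ],
)

```text
clock: 50.05
position: [0.4062, -0.2341, 0.2181]
ee_rot: [2.324, 2.074, -0.021]
force: [0.9, -0.3, -1.8]
width: 0.148
```

Call:
drive_tool(
  increments=[
    {"grip":1,"tx":0,"ty":0,"tz":-0.06,"turn":0},
    {"grip":1,"tx":0,"ty":0,"tz":-0.14,"turn":0},
    {"grip":1,"tx":0,"ty":0,"tz":-0.22,"turn":0},
    {"grip":1,"tx":0,"ty":0,"tz":-0.3,"turn":0},
    {"grip":1,"tx":0,"ty":0,"tz":-0.37,"turn":0},
    {"grip":1,"tx":0,"ty":0,"tz":-0.43,"turn":0},
    {"grip":1,"tx":0,"ty":0,"tz":-0.47,"turn":0},
    {"grip":1,"tx":0,"ty":0,"tz":-0.5,"turn":0},
    {"grip":1,"tx":0,"ty":0,"tz":-0.513,"turn":0},
    {"grip":1,"tx":0,"ty":0,"tz":-0.513,"turn":0},
  ],
)

```text
clock: 51.05
position: [0.4061, -0.2336, 0.0126]
ee_rot: [2.324, 2.076, -0.021]
force: [0.6, 0.9, -1.1]
width: 0.148
```

Call:
drive_tool(
  increments=[
    {"grip":1,"tx":0,"ty":0,"tz":0,"turn":0},
    {"grip":1,"tx":0,"ty":0,"tz":0,"turn":0},
    {"grip":1,"tx":0,"ty":0,"tz":0,"turn":0},
    {"grip":1,"tx":0,"ty":0,"tz":-0.006,"turn":0},
    {"grip":1,"tx":0,"ty":0,"tz":-0.012,"turn":0},
    {"grip":1,"tx":0,"ty":0,"tz":-0.012,"turn":0},
  ],
  newtons=4,
)

```text
clock: 51.65
position: [0.4064, -0.2337, 0.0077]
ee_rot: [2.323, 2.076, -0.021]
force: [0.5, -0.1, 1.7]
width: 0.154
```

Contact force is now +1.7 N, so the tray is down. I'll release it, rise and check.

Call:
drive_tool(
  increments=[
    {"grip":0,"tx":0,"ty":0,"tz":0,"turn":0},
    {"grip":0,"tx":0,"ty":0,"tz":0,"turn":0},
    {"grip":0,"tx":0,"ty":0,"tz":0,"turn":0},
    {"grip":0,"tx":0,"ty":0,"tz":0,"turn":0},
    {"grip":0,"tx":0,"ty":0,"tz":0.04,"turn":0},
    {"grip":0,"tx":0,"ty":0,"tz":0.12,"turn":0},
    {"grip":0,"tx":0,"ty":0,"tz":0.24,"turn":0},
    {"grip":0,"tx":0,"ty":0,"tz":0.36,"turn":0},
    {"grip":0,"tx":0,"ty":0,"tz":0.5,"turn":0},
    {"grip":0,"tx":0,"ty":-0.1,"tz":0.55,"turn":0},
    {"grip":0,"tx":0,"ty":-0.2,"tz":0.55,"turn":0},
    {"grip":0,"tx":0,"ty":-0.2,"tz":0.55,"turn":0},
  ],
)

```text
clock: 52.85
position: [0.4054, -0.3195, 0.2287]
ee_rot: [2.327, 2.065, -0.023]
force: [-0.4, -0.0, -1.1]
width: 0.497
```

```bash
python3 - <<'E'
from h import *
s=observe(); t=get_image("top"); sc=get_image("scene"); im=get_image("wrist"); print(s["position"],s["force"],s["clock"])
o=np.zeros((600,800,3),np.uint8)
o[:300,:400]=cv2.resize(t[115:235,185:345],(400,300),interpolation=cv2.INTER_CUBIC)
o[:300,400:]=cv2.resize(sc[160:280,180:340+0],(400,300),interpolation=cv2.INTER_CUBIC)
o[300:,:480]=cv2.resize(im,(480,300)); o[300:,485:]=cv2.resize(t[140:270,370:480],(315,300))
cv2.imwrite("pics/final.png",o[:,:,::-1])
# blobs on white tray: nuts would be dark; nut count in hopper from top crop
g=cv2.cvtColor(t,cv2.COLOR_RGB2GRAY); c=g[115:235,185:345]
E
```

```text
[ 0.40542027 -0.31947319  0.22867444] [-0.43237578 -0.0031481  -1.11268969] 52.85
```

```bash
python3 - <<'E'
from h import *
a=cv2.imread("pics/top0.png"); t=get_image("top")[:,:,::-1]
d=(cv2.absdiff(a,t).max(2)>35).astype(np.uint8); d=cv2.morphologyEx(d,cv2.MORPH_OPEN,np.ones((2,2),np.uint8))
n,l,st,ce=cv2.connectedComponentsWithStats(d)
r=R.from_euler('z',np.radians(23.6)).as_matrix()
for i in range(1,n):
    if st[i,4]>12:
        w=px2w("top",ce[i],.055); f=(r.T@(w-[.5787,.115,0])*1000).round()
        print(st[i],ce[i].round(),"world",w[:2].round(3),"feeder mm",f[:2])
# wrist: tray corners & handle
s=observe(); im=get_image("wrist"); g=cv2.cvtColor(im,cv2.COLOR_RGB2GRAY)
def cc(m,amin):
    n,l,st,ce=cv2.connectedComponentsWithStats(m.astype(np.uint8))
    for i in range(1,n):
        if st[i,4]>amin and st[i,1]<240:
            c=cv2.minAreaRect(np.argwhere(l==i)[:,::-1].astype(np.float32)); print(st[i],c)
print("yaw",yaw(s));print("white");cc(g[:240]>205,300);print("dark");cc(g[:240]<45,200)
P=np.array([.4064,-.2337,.0077+.0188]); dr=np.array([np.cos(np.radians(-97.4)),np.sin(np.radians(-97.4)),0])
for ph in(0,): print("expect bar rear",w2px("wrist",P-dr*.04+[0,0,.008],s),"bar front",w2px("wrist",P+dr*.05+[0,0,.008],s))
E
```

```text
[  368   137   272   232 26407] [537. 245.] world [ 0.356 -0.583] feeder mm [-484. -551.]
[540 151   7   5  30] [543. 153.] world [ 0.614 -0.634] feeder mm [-267. -701.]
[264 157   6   4  19] [266. 158.] world [0.608 0.152] feeder mm [42. 22.]
[432 158  19   5  65] [442. 160.] world [ 0.597 -0.344] feeder mm [-167. -427.]
[262 165   6   5  15] [264. 167.] world [0.583 0.157] feeder mm [21. 36.]
[395 165   7  15  53] [397. 171.] world [ 0.566 -0.215] feeder mm [-143. -298.]
[428 165  21   9 105] [438. 169.] world [ 0.57 -0.33] feeder mm [-186. -404.]
[269 166   4   6  16] [271. 168.] world [0.579 0.139] feeder mm [10. 22.]
[220 168  12   9  51] [226. 173.] world [0.568 0.262] feeder mm [ 49. 139.]
[223 179  13  20 142] [229. 189.] world [0.523 0.254] feeder mm [  4. 149.]
[241 178  12  12  87] [247. 184.] world [0.536 0.206] feeder mm [ -2. 100.]
[450 221   6   6  25] [452. 224.] world [ 0.416 -0.357] feeder mm [-338. -367.]
[447 239   6   6  26] [449. 242.] world [ 0.368 -0.345] feeder mm [-377. -337.]
[ 417  315  223   85 8300] [544. 372.] world [ 0.033 -0.559] feeder mm [-770. -399
[... 1429 characters left out ...]
522750854492, 33.16033935546875), 58.24052047729492)
[371 140  41  35 422] ((389.7975158691406, 151.48304748535156), (34.38960266113281, 35.29334259033203), 25.34617805480957)
[407 155  36  35 398] ((424.42218017578125, 171.64344787597656), (33.95090103149414, 33.136077880859375), 84.80557250976562)
dark
[138 139  66  52 838] ((170.70008850097656, 164.01344299316406), (19.376907348632812, 72.57417297363281), 50.9644889831543)
[490 149  28  47 860] ((503.56805419921875, 171.99691772460938), (46.54285430908203, 26.381851196289062), 87.39744567871094)
[ 464  205   53   35 1435] ((490.0, 222.0), (34.0, 52.0), 90.0)
expect bar rear [311.9503593   41.78149535] bar front [311.17515164 140.79888448]
```

```bash
python3 - <<'E'
from h import *
im=get_image("wrist"); g=cv2.cvtColor(im,cv2.COLOR_RGB2GRAY)
q=cv2.resize(g[:250,180:460],(93,42),interpolation=cv2.INTER_AREA)
for r in q: print("".join("@#*+=-:. "[::1][min(8,int(v)//29)] for v in r))
E
```

```text
:::::::::..::::::....:::..:::::::::::....:::::::::::::::::::::::::::::.:::::::::.::::::::::::
:::::::::::::::::::..:.....:::::..:::::::.::::::::::::::::::::::..:::::.::::::::...::::::.:::
..:.::::..::.::..:::.:::::::::.:..::::::::.::::::.::::::..:...::::::::..::::.::::..::.:::::::
:.:...::.::::::..::..::::.:::::::::::::::::::::::.:::::.::::::::.::..:.:::..::::..:::.:::::::
:::::.:.:::::::::::::.:...:::::::::::::::::::.::..:::::....::::::....:.:::.::::::::::.:::::::
::..:::::::...::::::...:::::::::::::::::::::..:...::..::::::..::.....::::::.....:::::::.::.::
:::::::::.:....:::::..::::::::::::.::.....:::..::.::..:::::...::.:::::::::::....:::::...:.:::
:::::::::::.::::....:::::::..:.::::::::.:=***+::.:::..:::::..:::::.....::......::..::::::::::
:::::::::::..::.....:.:::::.......:::::::+****-:..:::.:..:::::.:..................::::-::.:::
::::..:::.::.............:...::::.::::.::+****::...:.:.:.........::.::.:::....::::...:-::::::
:::::::::::..::...:::::..::.....:..:::.::+****:::::....:::::....::::............::...:-::::::
..::.:::::..::::.:....::::......:::::::::+****-:.:::::::::::.:::::
[... 2147 characters left out ...]
-------==+===+++++++=:.....:::.....:::::::
++++++++++++====-=++++++++++===---------------------------==-::-++++++++-...::::...:::.::::.:
++++++++++++++++++++++++++++===---------------------------==-::-+++++++=:::::...:..::::::::::
++++++++++++++++++++++++++++===--------------------------===:::-+++++++=:::::::::::::::::::::
+++++++++++++++++++++++++++++==--------------------------===-.:=+++++++=:::::::::::::::.:::::
+++++++++++++++++++++++++++++==--------------------------===-::=+++++++-:..::::::::.:::::::::
+++++++++++++++++++++++++++===+=-------------------------===+==++====++-::::::::::::.....::::
+++++++++++++++++++++========+#*============================:::+#+======--:::::::::::::...:::
```

```bash
python3 -c "
from cell import *
print(sign_off())"
```

```text
the job is handed in; nothing more can be done
None
```

The job is handed in at about 53 s on the clock, with every step done in the order asked; no verdict was given.

- **Gate:** the feeler from the cork pad, which measured 150 mm long, jammed at clicks 0 and 1, where I stopped at about 10–14 N. At click 2 it slid in about 40 mm with only about 2 N of drag. The dial was left at click 2, and the pointer still showed that in a later picture.
- **Dial, first turn:** at 20 N the grip slipped on the bar, so the hand had turned about 47° before the click engaged. I eased it back to 40°, and a picture confirmed click 1 before I tried the feeler again.
- **Feeler:** it lies flat on the pad, and its centre measured within about 1 mm of the pad's centre.
- **Tray and nuts:** the tray's position had shifted about 25 mm between my first and last measurements, probably a knock, so I measured it again before gripping. I tipped it over the hopper's rim with a loosened grip. All four nuts show in the hopper in the pour picture. A later image comparison also shows them there, two as one merged blob.
- **Last checks:** the tray lies flat and empty on the bench, with its handle where a flat tray should show it, and the gripper is open and clear of it. My last composite picture was refused because the 16-picture limit was reached. The final checks of the tray and nuts were therefore made numerically from the images, and I did not separately check the other things on the bench.

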